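Hang the solder-paste syringes nozzle down in the sloping storage rail

TASK

Put the solder-paste syringes that lie about on the bench away, nozzle down, in the sloping rail rack. First swing the drop gate at the rack's low end fully down; then hang every syringe by its finger flange between the two rails, knob up, so that they all run down and rest in line behind the shut gate. Leave the other things on the bench where they are.

Things in the scene. Friction and masses are not known exactly. Their poses are not given: they have to be found in the camera images.
- track: The storage rack's two white slippery plastic rails. Origin: midway between them, level with their tops, at the gate's uphill face, 128 mm above the bench; x runs uphill along the rails (slope 17 degrees), y across, z square to them, upward. Clear gap 36 mm (y +-18), each rail 12 mm wide and 22 mm deep, from x = -25 to 295 mm; open at the top end. Posts (y 34 to 47 mm) stand under both ends.
- gate (a joint): Drop gate at the rails' low end: 0 = fully down across the rails on its stop, grows as it swings up, at most 1.5. A bar 12 mm thick, 20 mm deep, reaching 114 mm from its pivot, with a rubber end. The pivot axis runs along track x through track (-6, 46, 12.5) mm; down, the bar points to track -y. The stiff hinge stays where it is left; about 1 N at the end pushes it down.
- syr1_knob (a point): Centre of the white ball knob, 26 mm across, of a 50 ml solder-paste syringe (156 mm long, about 0.26 kg). Its x runs from knob to nozzle, y along the flange's longer way, z up as it lies (knob centre 25 mm above the bench, nozzle dipping 5 degrees). The knob is polished: held firmly (over 60 N) the syringe keeps its angle; slackened a little it pivots in the grip and swings nozzle down by its own weight.
- syr1_flange (a point): Centre of the same syringe's finger flange, 34 mm from the knob's centre, same axes. The flange is 6 mm thick, 66 mm long (y) and 44 mm wide, corners clipped. Towards the nozzle follow the barrel, 30 mm in diameter, 84 mm long, and a cap 18 mm in diameter, 22 mm long; towards the knob a stem 14 mm in diameter.
- syr2_knob (a point): Centre of the white ball knob, 26 mm across, of a 50 ml solder-paste syringe (156 mm long, about 0.26 kg). Its x runs from knob to nozzle, y along the flange's longer way, z up as it lies (knob centre 25 mm above the bench, nozzle dipping 5 degrees). The knob is polished: held firmly (over 60 N) the syringe keeps its angle; slackened a little it pivots in the grip and swings nozzle down by its own weight.
- syr2_flange (a point): Centre of the same syringe's finger flange, 34 mm from the knob's centre, same axes. The flange is 6 mm thick, 66 mm long (y) and 44 mm wide, corners clipped. Towards the nozzle follow the barrel, 30 mm in diameter, 84 mm long, and a cap 18 mm in diameter, 22 mm long; towards the knob a stem 14 mm in diameter.
- syr3_knob (a point): Centre of the white ball knob, 26 mm across, of a 50 ml solder-paste syringe (156 mm long, about 0.26 kg). Its x runs from knob to nozzle, y along the flange's longer way, z up as it lies (knob centre 25 mm above the bench, nozzle dipping 5 degrees). The knob is polished: held firmly (over 60 N) the syringe keeps its angle; slackened a little it pivots in the grip and swings nozzle down by its own weight.
- syr3_flange (a point): Centre of the same syringe's finger flange, 34 mm from the knob's centre, same axes. The flange is 6 mm thick, 66 mm long (y) and 44 mm wide, corners clipped. Towards the nozzle follow the barrel, 30 mm in diameter, 84 mm long, and a cap 18 mm in diameter, 22 mm long; towards the knob a stem 14 mm in diameter.
- syr4_knob (a point): Centre of the white ball knob, 26 mm across, of a 50 ml solder-paste syringe (156 mm long, about 0.26 kg). Its x runs from knob to nozzle, y along the flange's longer way, z up as it lies (knob centre 25 mm above the bench, nozzle dipping 5 degrees). The knob is polished: held firmly (over 60 N) the syringe keeps its angle; slackened a little it pivots in the grip and swings nozzle down by its own weight.
- syr4_flange (a point): Centre of the same syringe's finger flange, 34 mm from the knob's centre, same axes. The flange is 6 mm thick, 66 mm long (y) and 44 mm wide, corners clipped. Towards the nozzle follow the barrel, 30 mm in diameter, 84 mm long, and a cap 18 mm in diameter, 22 mm long; towards the knob a stem 14 mm in diameter.
- syr5_knob (a point): Centre of the white ball knob, 26 mm across, of a 50 ml solder-paste syringe (156 mm long, about 0.26 kg). Its x runs from knob to nozzle, y along the flange's longer way, z up as it lies (knob centre 25 mm above the bench, nozzle dipping 5 degrees). The knob is polished: held firmly (over 60 N) the syringe keeps its angle; slackened a little it pivots in the grip and swings nozzle down by its own weight.
- syr5_flange (a point): Centre of the same syringe's finger flange, 34 mm from the knob's centre, same axes. The flange is 6 mm thick, 66 mm long (y) and 44 mm wide, corners clipped. Towards the nozzle follow the barrel, 30 mm in diameter, 84 mm long, and a cap 18 mm in diameter, 22 mm long; towards the knob a stem 14 mm in diameter.
- fluxpot: Bystander: small amber glass flux jar with a black lid, 52 mm across, 45 mm tall
- spool: Bystander: solder spool standing on end, 64 mm across, 46 mm tall
- jar1: Bystander: white plastic jar, 56 mm across, 55 mm tall
- ipa: Bystander: blue bottle, 60 mm across, 150 mm tall
- driver: Bystander: screwdriver lying on the bench, 170 mm long
- tin: Bystander: flat steel tin, 90 x 60 x 22 mm
- tape: Bystander: roll of tape lying flat, 90 mm across, 24 mm tall
Not all that is in view belongs to the job. Leave any green look-alike of the part that bears syr5_knob alone.

How it is judged (in metres and radians):
On the way:
1. the gate is swung fully down (value of joint gate below 0.06 rad), for 0.2 s.
At the end, for the whole second after the job is handed in: the gate is fully down (within 0.06 rad) and every syringe hangs knob up between the rails: flange on the rails, within 10 mm of their midline, and within 230 mm of the gate (value of joint gate below 0.06 rad and x of syr1_flange in the frame of track between 0 and 0.23 m and y of syr1_flange in the frame of track between -0.01 and 0.01 m and z of syr1_flange in the frame of track between -0.004 and 0.012 m and z of each of syr1_knob, syr2_knob, syr3_knob, syr4_knob, syr5_knob in the frame of track above 0.025 m and x of syr2_flange in the frame of track between 0 and 0.23 m and y of syr2_flange in the frame of track between -0.01 and 0.01 m and z of syr2_flange in the frame of track between -0.004 and 0.012 m and x of syr3_flange in the frame of track between 0 and 0.23 m and y of syr3_flange in the frame of track between -0.01 and 0.01 m and z of syr3_flange in the frame of track between -0.004 and 0.012 m and x of syr4_flange in the frame of track between 0 and 0.23 m and y of syr4_flange in the frame of track between -0.01 and 0.01 m and z of syr4_flange in the frame of track between -0.004 and 0.012 m and x of syr5_flange in the frame of track between 0 and 0.23 m and y of syr5_flange in the frame of track between -0.01 and 0.01 m and z of syr5_flange in the frame of track between -0.004 and 0.012 m); the robot touches nothing.
It fails at once if a syringe hung on the rails while the gate is up (value of joint gate above 0.3 rad and ((x of syr1_flange in the frame of track between 0 and 0.29 m and y of syr1_flange in the frame of track between -0.01 and 0.01 m and z of syr1_flange in the frame of track between -0.004 and 0.012 m and z of syr1_knob in the frame of track above 0.025 m) or (x of syr2_flange in the frame of track between 0 and 0.29 m and y of syr2_flange in the frame of track between -0.01 and 0.01 m and z of syr2_flange in the frame of track between -0.004 and 0.012 m and z of syr2_knob in the frame of track above 0.025 m) or (x of syr3_flange in the frame of track between 0 and 0.29 m and y of syr3_flange in the frame of track between -0.01 and 0.01 m and z of syr3_flange in the frame of track between -0.004 and 0.012 m and z of syr3_knob in the frame of track above 0.025 m) or (x of syr4_flange in the frame of track between 0 and 0.29 m and y of syr4_flange in the frame of track between -0.01 and 0.01 m and z of syr4_flange in the frame of track between -0.004 and 0.012 m and z of syr4_knob in the frame of track above 0.025 m) or (x of syr5_flange in the frame of track between 0 and 0.29 m and y of syr5_flange in the frame of track between -0.01 and 0.01 m and z of syr5_flange in the frame of track between -0.004 and 0.012 m and z of syr5_knob in the frame of track above 0.025 m))).
It fails at once if another thing on the bench pushed more than 5 cm or tipped over (distance of any of fluxpot, spool, jar1, ipa, driver, tin, tape from where it was at the start of the episode above 0.05 m or angle between any of fluxpot, spool, jar1, ipa, tin, tape's own z axis and vertical above 0.6 rad).
Of syr1, syr2, syr3, syr4, syr5 only 4 to 5 are there at a start; the rules pass over those that are not, and their reading is None.
At some moment in a run one of syr1, syr2, syr3, syr4, syr5 may be knocked a few centimetres aside while the robot is not near it.
Once in a run the grip may slacken for a moment while it holds something.
It also fails if it takes over 210 s, if anything falls off the work surface, if the arm or the gripper's body presses on something with over 40 N, if the wrist force passes 120 N, or if a joint passes its speed limit or range.

ROBOT

A 6-joint arm with a two-finger parallel gripper is mounted at the origin on the work surface. World frame = base frame: x ahead of the robot, y to its left, z up, the work surface at z = 0. Lengths are in mm, angles in rad, forces in N, time in s.
With the tool pointing down it reaches from about 250 to 775 mm from the base axis. Payload 8.9 kg.
Tool frame: the origin (TCP) lies at the very end of the fingers, on their centre line; the grasp point (between the pads) lies 19 mm behind it; z points along the fingers, y is the line along which they close (so a half turn about z gives the same grasp; the last joint's range is limited). The gripper opens to 85 mm and grips with 20 to 120 N. Pads are 22 mm wide; open, the fingers measure 114 mm over their backs; the gripper's body (76 mm by 85 mm) begins 54 mm behind the grasp point. The pads swing forward as they close: fully open they stand 13 mm farther back than shut.
Start: joints at [-1.383, 0.291, -0.153, 1.127, 0, 1.431], TCP at [168.534, -497.212, 231.305] pointing down, gripper open.
Joint ranges: [-2.52, 2.52], [-0.91, 1.74], [-1.3, 1.37], [-1.96, 2.02], [-1.52, 1.47], [-3.14, 3.14]. Speed limits (rad/s): [2.22, 2.22, 2.79, 3.14, 3.14, 3.14].

INTERFACE

Orientations are given as a 3x3 rotation matrix whose columns are the frame's x, y, z axes.
In Python, from workcell import readout, read_camera, ctrl gives the robot as it stands.
- The arm moves only by the tool carry_out, never from a script. Its argument "moves" is a list that holds one entry, the list of rows, each a list of 7 numbers: the finger opening in mm, from 0 to 85.4, then the shift along the tool's x, y, z in units of 0.3 m (1.0 is 0.3 m), then the turn, a rotation vector about the tool's x, y, z in units of 0.5 rad (1.0 is 0.5 rad). In form: [[[jaw, tx, ty, tz, ax, ay, az], ...]]. A call has exactly 5 rows; each row is the pose to reach, as a shift and turn from the pose commanded when the call began, along the tool's axes at that moment; what a row does not reach only later rows make up. A row lasts 1/10 s, in which the tool goes at most 50 mm and 8.59 degrees, less where a joint would pass 70% of its speed; a pose out of reach is approached as far as the arm can. A call with a number of a shift or a turn outside -1 to 1 is refused whole. A call with a gripper value outside its range is refused whole. The fingers move at their own pace and stop on an object; "squeeze" is the grip in N (left out, the last holds). Time passes only in rows, so rows that repeat a pose let the fingers close, or fill a call up. It gives the time, the measured TCP pose, the force, the opening and the grip force at its end, in the units of the state.
- readout.read_state(): the state, without advancing time (a new reading comes with each control period).
- read_camera(name): name is "scene" or "side" or "wrist"; returns a dict with "pixels" (384x512x3 uint8, blue, green, red), "fx", "fy", "cx", "cy" (pixels), "eye" and "rotation" of the camera in the world. Camera axes: x right, y down, z forward; pixel columns grow to the right and rows downward; lengths in mm; the calibration is good to about 2 mm. A picture is of the moment at which its call begins. There is no depth.
- ctrl.finish_job(): hands the job in; it is judged then, once.
The state is a dict: "t": time; "joint_pos": joint angles; "joint_velocities": joint speeds; "effort": joint torques, N m; "tcp_pos": TCP position; "ee_rot": TCP orientation; "wrist_force": force on the tool from outside, world axes, zero at the start; "torque": the same for the moment, N m; "finger_gap": opening from 0.0 (shut) to 1.0 (fully open); "grasp_force": force on a finger pad.
Only numpy, scipy, OpenCV 4.12 (cv2) and the standard library are available. Lean on these libraries where they do the work, as an engineer would, in place of code of your own. Each camera call takes 0.05 s, during which the arm holds its last target. There are 200 camera calls.

## Working session

There is one attempt and no reset: what is moved stays moved. The work goes in short steps, Python scripts to look and compute and a tool call to move; the robot and the scene stay as the last step left them, time stands still between calls to the robot, and variables do not carry over. Pictures are saved under pics/ and viewed, at most 14 in all, crops included, and the job is handed in when it is done.

Besides the shell and the picture viewer there is one more tool, called after ">>>" as name(argument=value, ...), one argument or row to a line, values as JSON. carry_out: Moves the arm, as the interface text tells. Its arguments: {"type":"object","properties":{"moves":{"type":"array","items":{"type":"array","items":{"type":"array","items":{"type":"number"}}}},"squeeze":{"type":"number"}},"required":["moves"]}

```bash
ls; mkdir -p pics; cat > h.py <<'E'
import numpy as np, cv2
from workcell import readout, read_camera, ctrl
def snap(n,save=None):
    c=read_camera(n)
    if save: cv2.imwrite('pics/'+save,c['pixels'])
    return c
def ray(c,u,v):
    d=np.array([(u-c['cx'])/c['fx'],(v-c['cy'])/c['fy'],1.]); d=np.array(c['rotation'])@d
    return np.array(c['eye'],float),d/np.linalg.norm(d)
def onz(c,u,v,z):
    e,d=ray(c,u,v); return e+d*(z-e[2])/d[2]
def proj(c,p):
    q=np.array(c['rotation']).T@(np.array(p,float)-np.array(c['eye'])); return q[0]/q[2]*c['fx']+c['cx'],q[1]/q[2]*c['fy']+c['cy']
E
python3 - <<'E'
from h import *
import pickle
a=snap('scene');b=snap('side')
pickle.dump((a,b),open('first.pkl','wb'))
for c in (a,b): print(c['eye'],np.round(c['rotation'],3).tolist(),c['fx'],c['cx'],c['cy'])
cv2.imwrite('pics/a.png',cv2.resize(a['pixels'],(800,600),interpolation=cv2.INTER_CUBIC))
cv2.imwrite('pics/b.png',cv2.resize(b['pixels'],(800,600),interpolation=cv2.INTER_CUBIC))
print(readout.read_state())
E
```

```text
pics
[1295.78151505  -13.14303872 1101.62697349] [[-0.008, 0.814, -0.581], [1.0, 0.004, -0.008], [-0.004, -0.581, -0.814]] 371.3556710597973 253.76900000868008 192.49517251840635
[  44.32422     893.98939745 1003.09131985] [[-0.858, -0.336, 0.388], [-0.513, 0.547, -0.662], [0.01, -0.767, -0.641]] 382.5459890906867 254.76979177253807 190.535293730815
{'t': 0.1, 'joint_pos': array([-1.38331702e+00,  2.91219326e-01, -1.54033900e-01,  1.12671274e+00,
        1.02294419e-05,  1.43149786e+00]), 'joint_velocities': array([ 2.82683088e-05,  1.22456568e-04,  6.90486672e-04, -5.76467782e-04,
       -6.56984069e-04, -1.80263747e-03]), 'effort': array([ 2.52031365e-03, -5.37978137e+01,  3.31919467e+01,  9.33007803e-03,
       -1.01713263e-04, -4.22254317e-06]), 'tcp_pos': array([ 168.45560636, -496.82905249,  230.7984641 ]), 'ee_rot': array([[ 9.47081591e-01,  3.20992861e-01, -2.07949891e-04],
       [ 3.20992882e-01, -9.47080907e-01,  1.15104650e-03],
       [ 1.72532338e-04, -1.15688538e-03, -9.99999316e-01]]), 'wrist_force': array([0.08521222, 0.41171539, 0.18968764]), 'torque': array([-0.00744989, -0.00850715,  0.00928655]), 'grasp_force': 0.0, 'finger_gap': 1.002040459403984}
```

View pics/a.png

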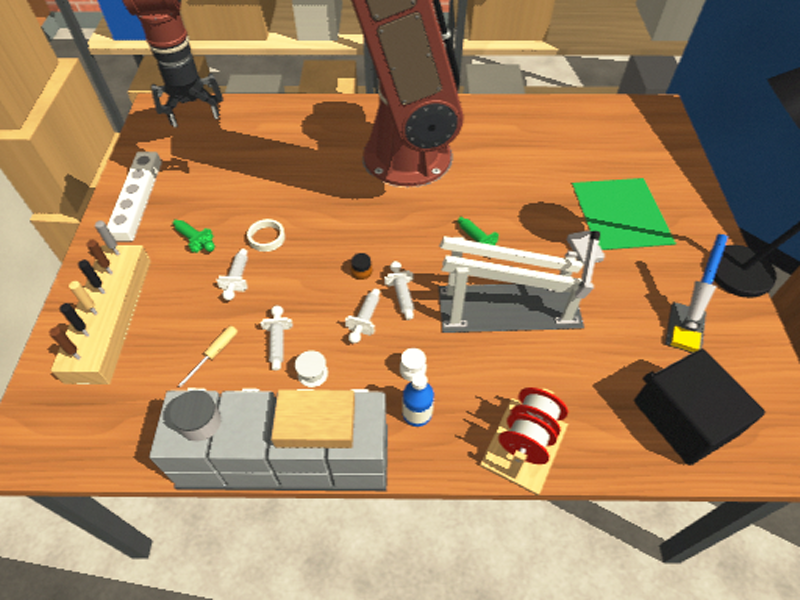

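View pics/b.png

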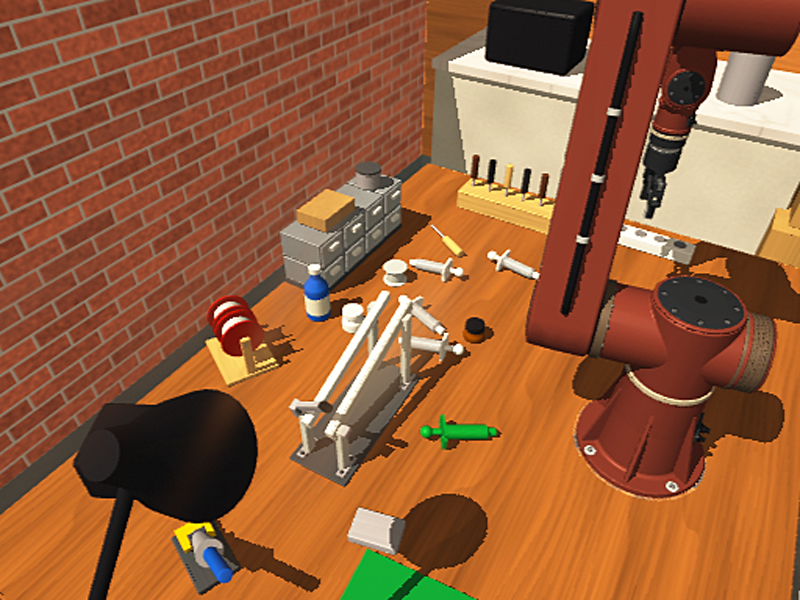

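```bash
python3 - <<'E'
from h import *
import pickle
a,b=pickle.load(open('first.pkl','rb'))
p=a['pixels'][150:246,135:275]; q=a['pixels'][140:220,275:391]
cv2.imwrite('pics/c.png',cv2.resize(p,None,fx=5.5,fy=5.5,interpolation=cv2.INTER_CUBIC))
r=cv2.resize(b['pixels'][180:312,180:310],None,fx=4.5,fy=4.5,interpolation=cv2.INTER_CUBIC)
cv2.imwrite('pics/d.png',r)
cv2.imwrite('pics/e.png',cv2.resize(q,None,fx=6.5,fy=6.5,interpolation=cv2.INTER_CUBIC))
E
```

```text
(no output)
```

View pics/c.png

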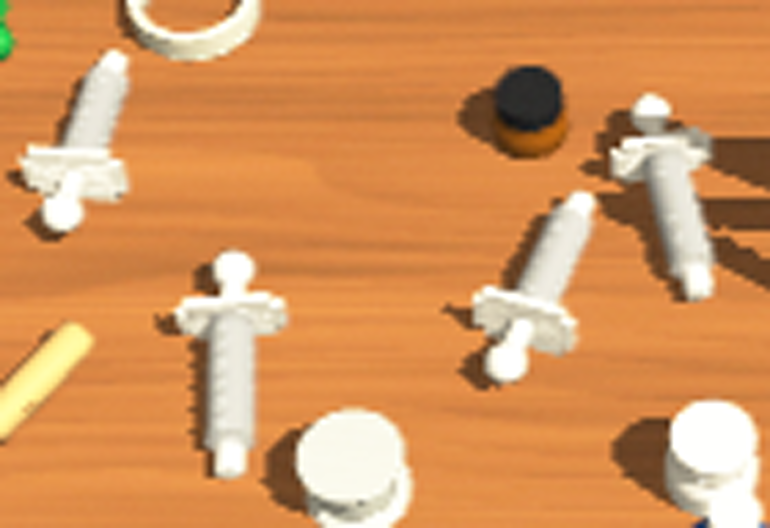

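View pics/d.png

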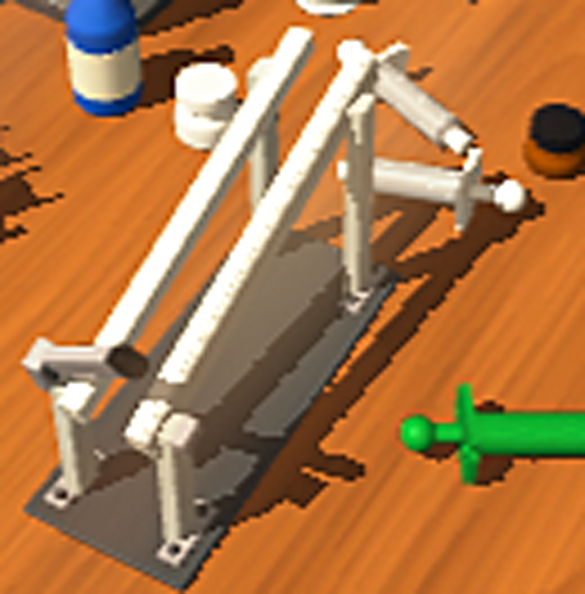

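View pics/e.png

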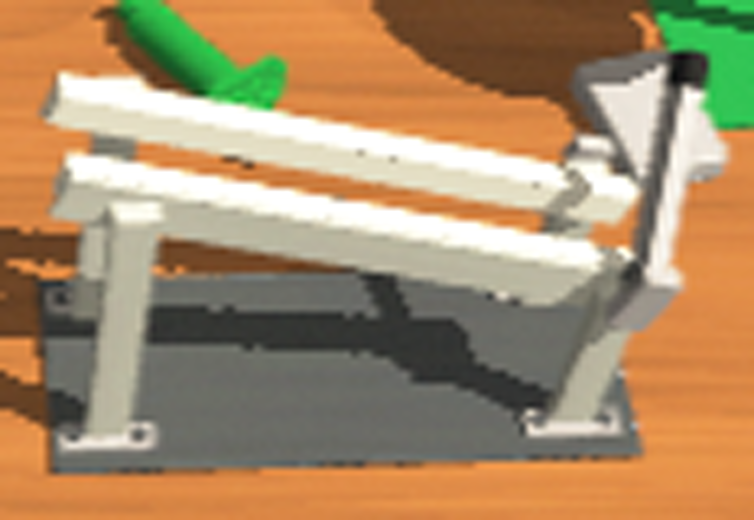

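```bash
cat >> h.py <<'E'
from scipy.spatial.transform import Rotation as Ro
def plan(p,R,steps):
    """steps: list of (target p, target R); prints per-call tool-frame numbers"""
    for (q,S) in steps:
        q=np.array(q,float); d=R.T@(q-p)/300; r=Ro.from_matrix(R.T@S).as_rotvec()/.5
        print('to',np.round(q),'->',np.round(d,3).tolist(),np.round(r,3).tolist(), 'dist',round(300*np.linalg.norm(d)),'deg',round(np.linalg.norm(r)*28.65))
        p,R=q,S
E
python3 - <<'E'
from h import *
import pickle
a,b=pickle.load(open('first.pkl','rb'))
O=np.array([135,150])
for n,k,t in [('A',(62,212),(118,60)),('B',(235,268),(230,470)),('C',(506,360),(580,203)),('D',(651,110),(698,290))]:
    K=onz(a,*(np.array(k)/5.5+O),25);T=onz(a,*(np.array(t)/5.5+O),13);d=T-K
    print(n,K.round(),np.hypot(*d[:2]).round(),'axis deg',np.degrees(np.arctan2(d[1],d[0])).round(1))
O=np.array([275,140])
for n,u,z in [('near top',(66,168),214.2),('far top',(56,90),214.2),('far low',(632,188),120.7),('near low',(618,262),120.7),('pivot',(640,285),140),('bar end',(690,65),240)]:
    print(n,onz(a,*(np.array(u)/6.5+O),z).round())
O=np.array([180,180])
for n,u,z in [('+y top',(302,33),214.2),('-y top',(359,58),214.2),('-y low',(150,425),120.7)]:
    print('side',n,onz(b,*(np.array(u)/4.5+O),z).round())
E
```

```text
A [ 512. -410.   25.] 141.0 axis deg 175.3
B [ 555. -291.   25.] 141.0 axis deg 5.2
C [ 624. -114.   25.] 137.0 axis deg 162.2
D [424. -25.  25.] 142.0 axis deg 12.7
near top [561.  75. 214.]
far top [511.  72. 214.]
far low [495. 379. 121.]
near low [544. 363. 121.]
pivot [573. 364. 140.]
bar end [517. 372. 240.]
side +y top [551.  79. 214.]
side -y top [502.  82. 214.]
side -y low [488. 365. 121.]
```

```bash
cat >> h.py <<'E'
def tri(c1,u1,c2,u2):
    e1,d1=ray(c1,*u1);e2,d2=ray(c2,*u2)
    s=np.linalg.lstsq(np.c_[d1,-d2],e2-e1,rcond=None)[0]; p,q=e1+s[0]*d1,e2+s[1]*d2
    return (p+q)/2,np.linalg.norm(p-q)
def track(o,yaw):  # yaw: azimuth of horizontal track x, deg
    c,s=np.cos(np.radians(17)),np.sin(np.radians(17)); a=np.radians(yaw)
    x=np.array([c*np.cos(a),c*np.sin(a),s]); y=np.array([-np.sin(a),np.cos(a),0]); 
    return np.array([*o,128.]),np.c_[x,y,np.cross(x,y)]
def down(az):
    a=np.radians(az); x=np.array([np.cos(a),np.sin(a),0]); z=np.array([0,0,-1.]); return np.c_[x,np.cross(z,x),z]
E
python3 - <<'E'
from h import *
import pickle
a,b=pickle.load(open('first.pkl','rb'))
f=lambda u,k,o:np.array(u)/k+np.array(o)
A=lambda u:f(u,6.5,(275,140)); B=lambda u:f(u,4.5,(180,180))
for n,u,v in [('end',(690,65),(128,360)),('+y top',(66,168),(302,33)),('-y top',(56,90),(359,58)),('-y low',(632,188),(150,425))]:
    print(n,tri(a,A(u),b,B(v)))
s=readout.read_state()
R=s['ee_rot'];p=s['tcp_pos']
plan(p,R,[((300,-380,330),down(30)),((400,-180,420),down(54)),((440,20,420),down(78)),((460,180,420),down(90))])
E
```

```text
end (array([484.94767542, 386.05713379, 206.16244265]), np.float64(4.031267180918448))
+y top (array([555.24043   ,  74.83239868, 208.76086007]), np.float64(1.7625980688841498))
-y top (array([506.07136633,  73.50617016, 207.15884651]), np.float64(2.2262156950862497))
-y low (array([491.10239543, 372.83921015, 122.42838414]), np.float64(15.368486862872345))
to [ 300. -380.  330.] -> [0.54, -0.228, -0.33] [-0.002, -0.001, -0.394] dist 202 deg 11
to [ 400. -180.  420.] -> [0.622, -0.411, -0.3] [0.0, 0.0, -0.838] dist 241 deg 24
to [440.  20. 420.] -> [0.618, -0.284, 0.0] [0.0, 0.0, -0.838] dist 204 deg 24
to [460. 180. 420.] -> [0.536, -0.046, 0.0] [0.0, 0.0, -0.419] dist 161 deg 12
```

>>> carry_out(
  moves=[
    [[0, 0.18, -0.08, -0.11, 0, 0, -0.13], [0, 0.36, -0.15, -0.22, 0, 0, -0.26], [0, 0.54, -0.228, -0.33, 0, 0, -0.39], [0, 0.54, -0.228, -0.33, 0, 0, -0.39], [0, 0.54, -0.228, -0.33, 0, 0, -0.39]],
  ],
)

```text
t: 0.6
tcp_pos: [303.4, -378.3, 333.3]
ee_rot: [[0.865, 0.502, 0.003], [0.502, -0.865, -0.003], [0.001, 0.004, -1.0]]
wrist_force: [-1.3, -1.2, -0.3]
finger_gap: 0.146
grasp_force: 0.0
```

>>> carry_out(
  moves=[
    [[0, 0.12, -0.08, -0.06, 0, 0, -0.17], [0, 0.25, -0.16, -0.12, 0, 0, -0.34], [0, 0.37, -0.25, -0.18, 0, 0, -0.5], [0, 0.5, -0.33, -0.24, 0, 0, -0.67], [0, 0.62, -0.41, -0.3, 0, 0, -0.84]],
  ],
)

```text
t: 1.1
tcp_pos: [400.2, -179.7, 420.6]
ee_rot: [[0.586, 0.81, -0.0], [0.81, -0.586, 0.0], [-0.0, -0.0, -1.0]]
wrist_force: [0.9, -1.1, -0.3]
finger_gap: -0.006
grasp_force: 0.0
```

>>> carry_out(
  moves=[
    [[0, 0.15, -0.07, 0, 0, 0, -0.2], [0, 0.31, -0.14, 0, 0, 0, -0.42], [0, 0.46, -0.21, 0, 0, 0, -0.63], [0, 0.62, -0.28, 0, 0, 0, -0.84], [0, 0.62, -0.28, 0, 0, 0, -0.84]],
  ],
)

```text
t: 1.6
tcp_pos: [441.6, 23.0, 419.7]
ee_rot: [[0.199, 0.98, -0.001], [0.98, -0.199, 0.001], [0.001, -0.001, -1.0]]
wrist_force: [-1.3, -0.1, -0.7]
finger_gap: -0.005
grasp_force: 0.0
```

>>> carry_out(
  moves=[
    [[0, 0.15, 0, 0, 0, 0, -0.2], [0, 0.3, -0.02, 0, 0, 0, -0.42], [0, 0.45, -0.04, 0, 0, 0, -0.42], [0, 0.54, -0.046, 0, 0, 0, -0.42], [0, 0.54, -0.046, 0, 0, 0, -0.42]],
  ],
)

```text
t: 2.1
tcp_pos: [461.8, 182.0, 419.2]
ee_rot: [[-0.003, 1.0, -0.002], [1.0, 0.003, 0.0], [0.0, -0.002, -1.0]]
wrist_force: [-0.9, -0.7, 0.7]
finger_gap: 0.003
grasp_force: 0.0
```

```bash
python3 - <<'E'
from h import *
import pickle
c=snap('wrist');pickle.dump(c,open('w1.pkl','wb'))
s=readout.read_state();print(s['t'],s['tcp_pos'],s['ee_rot'].round(3).tolist(),s['finger_gap'],s['wrist_force'])
print(c['eye'],np.round(c['rotation'],3).tolist(),c['fx'])
cv2.imwrite('pics/w1.png',cv2.resize(c['pixels'],(800,600),interpolation=cv2.INTER_CUBIC))
E
```

```text
2.15 [461.70398308 180.50904034 419.3818155 ] [[-0.002, 1.0, -0.001], [1.0, 0.002, -0.001], [-0.001, -0.001, -1.0]] -0.003472991247711794 [-0.25981281  0.23717164  0.62373693]
[461.83340817 250.05857291 562.13975014] [[1.0, 0.004, -0.0], [0.003, -0.961, -0.275], [-0.001, 0.275, -0.961]] 326.9787310967221
```

View pics/w1.png

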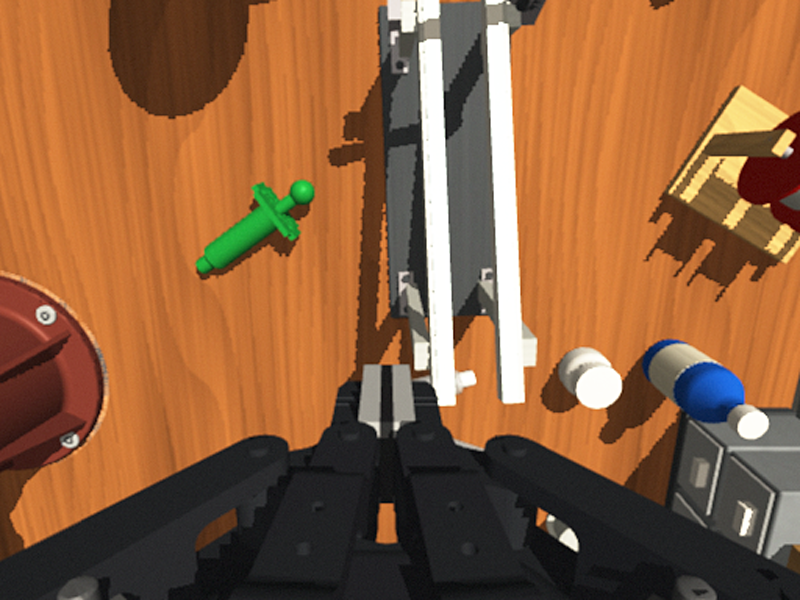

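```bash
python3 - <<'E'
from h import *
import pickle
c=pickle.load(open('w1.pkl','rb'))
im=c['pixels']; g=im.min(2)>170
for r in (20,60,120,160,200,235,250,255,258,262): 
    x=np.flatnonzero(g[r,255:345])+255; 
    runs=np.split(x,np.flatnonzero(np.diff(x)>1)+1); print(r,[(k[0],k[-1]) for k in runs if len(k)>3])
T=onz(c,477*.64,403*.64,214.2); n=np.array([0,np.sin(np.radians(17)),np.cos(np.radians(17))])
e,d=ray(c,463.5*.64,25*.64); L=e+d*(n@(T-e))/(n@d)
print(T,L,np.degrees(np.arctan2(*(T-L)[[1,0]])), 'width',onz(c,456*.64,403*.64,214.2),onz(c,498*.64,403*.64,214.2))
h=(T-L)[:2]/np.linalg.norm((T-L)[:2]);print('origin',T[:2]-h*295*np.cos(np.radians(17)))
E
```

```text
20 [(np.int64(312), np.int64(325))]
60 [(np.int64(269), np.int64(283)), (np.int64(313), np.int64(326))]
120 [(np.int64(272), np.int64(285)), (np.int64(316), np.int64(329))]
160 [(np.int64(273), np.int64(287)), (np.int64(317), np.int64(331))]
200 [(np.int64(275), np.int64(289)), (np.int64(319), np.int64(333))]
235 [(np.int64(265), np.int64(272)), (np.int64(276), np.int64(290)), (np.int64(321), np.int64(334))]
250 [(np.int64(279), np.int64(291)), (np.int64(321), np.int64(335))]
255 [(np.int64(280), np.int64(291)), (np.int64(322), np.int64(335))]
258 [(np.int64(280), np.int64(291))]
262 []
[530.31713899  71.46894836 214.2       ] [519.93539426 345.59889736 130.39006388] -87.83115262246832 width [514.55299392  71.40477712 214.2       ] [546.07936391  71.53311178 214.2       ]
origin [519.64083404 353.37675933]
```

>>> carry_out(
  moves=[
    [[0, 0.1, 0.03, 0.1, 0, 0, 0], [0, 0.2, 0.06, 0.2, 0, 0, 0], [0, 0.27, 0.06, 0.27, 0, 0, 0], [0, 0.27, 0.06, 0.27, 0, 0, 0], [0, 0.27, 0.06, 0.27, 0, 0, 0]],
  ],
)

```text
t: 2.65
tcp_pos: [479.6, 259.7, 339.2]
ee_rot: [[-0.0, 1.0, -0.001], [1.0, 0.0, -0.001], [-0.001, -0.001, -1.0]]
wrist_force: [0.3, -0.3, -0.1]
finger_gap: -0.003
grasp_force: 0.0
```

```bash
python3 - <<'E'
from h import *
import pickle
c=snap('wrist');pickle.dump(c,open('w2.pkl','wb'))
s=readout.read_state();print(s['t'],s['tcp_pos'])
print(c['eye'],np.round(c['rotation'],3).tolist(),c['fx'],c['fy'],c['cx'],c['cy'])
im=c['pixels']; g=im.min(2)>170
for r in range(20,250,30): 
    x=np.flatnonzero(g[r,200:400])+200; 
    if len(x):
        runs=np.split(x,np.flatnonzero(np.diff(x)>1)+1); print(r,[(int(k[0]),int(k[-1])) for k in runs if len(k)>3])
cv2.imwrite('pics/w2.png',cv2.resize(c['pixels'],(800,600),interpolation=cv2.INTER_CUBIC))
E
```

```text
2.7 [479.92229846 259.65131028 339.9895846 ]
[479.69621871 327.88279037 482.03153801] [[1.0, 0.001, -0.001], [0.0, -0.961, -0.276], [-0.001, 0.276, -0.961]] 326.9787310967221 326.9787310967221 247.02153656580413 192.87133723458086
20 [(274, 278)]
50 [(256, 267), (319, 349)]
80 [(241, 249), (313, 319)]
110 [(254, 270), (305, 321)]
140 [(255, 271), (306, 322)]
170 [(257, 272), (308, 323)]
200 [(258, 274), (309, 325)]
230 [(259, 275), (311, 326)]
```

View pics/w2.png

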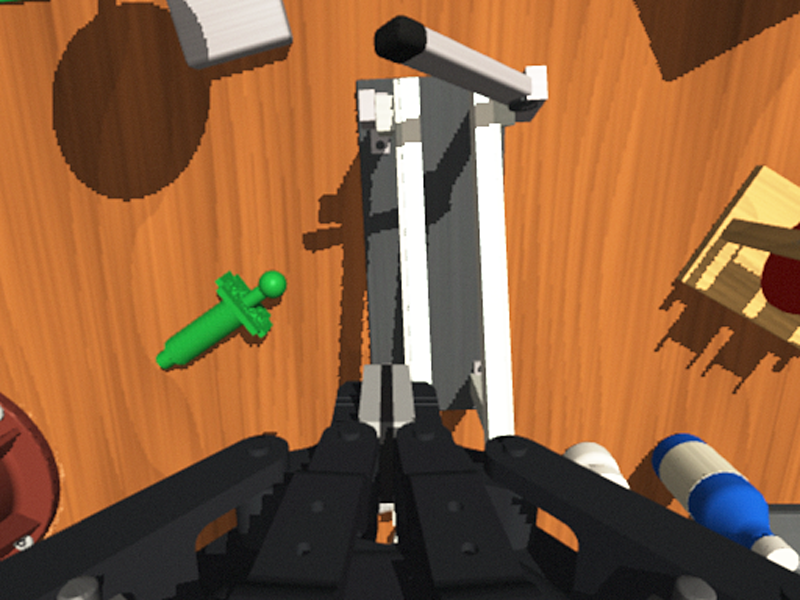

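```bash
cat >> h.py <<'E'
TO,TR=track((521.6,352.8),-87.8)
RA=np.c_[-TR[:,0],TR[:,1],-TR[:,2]]   # tool x downhill (az ~ +92)
RB=np.c_[TR[:,0],-TR[:,1],-TR[:,2]]
tk=lambda x,y,z:TO+TR@np.array([x,y,z],float)
E
python3 - <<'E'
from h import *
s=readout.read_state();p=s['tcp_pos'];R=s['ee_rot']
st=[(tk(-6,60,170),RA)]
for t in (75,60,45,30,15,0):
    a=np.radians(t);o=11+13*np.sin(a); st.append((tk(-6,46-85*np.cos(a)+o*np.sin(a),12.5+85*np.sin(a)+o*np.cos(a)-(4 if t==0 else 0)),RA))
st.append((tk(-6,-39,100),RA))
plan(p,R,st)
E
```

```text
to [579. 411. 289.] -> [0.503, 0.331, 0.171] [-0.01, -0.593, -0.077] dist 188 deg 17
to [567. 390. 223.] -> [0.0, -0.044, 0.231] [0.0, 0.0, 0.0] dist 71 deg 0
to [543. 388. 219.] -> [-0.0, -0.08, 0.012] [0.0, 0.0, 0.0] dist 24 deg 0
to [521. 384. 209.] -> [0.0, -0.075, 0.035] [0.0, 0.0, 0.0] dist 25 deg 0
to [502. 378. 193.] -> [-0.0, -0.063, 0.056] [0.0, 0.0, 0.0] dist 25 deg 0
to [488. 371. 173.] -> [0.0, -0.045, 0.073] [0.0, 0.0, 0.0] dist 26 deg 0
to [482. 363. 145.] -> [-0.0, -0.022, 0.096] [0.0, 0.0, 0.0] dist 30 deg 0
to [481. 386. 222.] -> [0.0, -0.0, -0.268] [0.0, 0.0, 0.0] dist 80 deg 0
```

>>> carry_out(
  moves=[
    [[0, 0.12, 0.08, 0.0, 0, -0.15, 0], [0, 0.25, 0.16, 0.04, 0, -0.3, -0.02], [0, 0.38, 0.25, 0.1, 0, -0.45, -0.05], [0, 0.5, 0.33, 0.17, -0.01, -0.59, -0.08], [0, 0.503, 0.331, 0.171, -0.01, -0.593, -0.077]],
  ],
)

```text
t: 3.2
tcp_pos: [579.9, 411.6, 288.8]
ee_rot: [[-0.037, 0.999, 0.013], [0.956, 0.039, -0.292], [-0.292, 0.001, -0.956]]
wrist_force: [1.0, 1.2, 0.6]
finger_gap: 0.004
grasp_force: 0.0
```

>>> carry_out(
  moves=[
    [[0, 0, -0.01, 0.06, 0, 0, 0], [0, 0, -0.02, 0.12, 0, 0, 0], [0, 0, -0.03, 0.18, 0, 0, 0], [0, 0, -0.044, 0.231, 0, 0, 0], [0, 0, -0.044, 0.231, 0, 0, 0]],
  ],
)

```text
t: 3.7
tcp_pos: [566.1, 388.8, 221.7]
ee_rot: [[-0.037, 0.999, 0.009], [0.956, 0.038, -0.293], [-0.293, -0.002, -0.956]]
wrist_force: [0.2, -0.6, -0.4]
finger_gap: -0.0
grasp_force: 0.0
```

>>> carry_out(
  moves=[
    [[0, 0, -0.04, 0.006, 0, 0, 0], [0, 0, -0.08, 0.012, 0, 0, 0], [0, 0, -0.118, 0.03, 0, 0, 0], [0, 0, -0.155, 0.047, 0, 0, 0], [0, 0, -0.187, 0.075, 0, 0, 0]],
  ],
)

```text
t: 4.2
tcp_pos: [511.3, 382.1, 203.0]
ee_rot: [[-0.036, 0.999, 0.013], [0.956, 0.039, -0.29], [-0.29, 0.002, -0.957]]
wrist_force: [0.1, 0.3, -0.6]
finger_gap: -0.0
grasp_force: 0.0
```

>>> carry_out(
  moves=[
    [[0, 0, -0.03, 0.028, 0, 0, 0], [0, 0, -0.053, 0.065, 0, 0, 0], [0, 0, -0.075, 0.1, 0, 0, 0], [0, 0, -0.09, 0.15, 0, 0, 0], [0, 0, -0.097, 0.197, 0, 0, 0]],
  ],
)

```text
t: 4.7
tcp_pos: [483.4, 364.2, 146.4]
ee_rot: [[-0.037, 0.999, 0.014], [0.957, 0.039, -0.289], [-0.289, 0.003, -0.957]]
wrist_force: [-5.0, 22.4, 90.0]
finger_gap: 0.002
grasp_force: 50.7
```

>>> carry_out(
  moves=[
    [[0, 0, 0, -0.02, 0, 0, 0], [0, 0, 0, -0.1, 0, 0, 0], [0, 0, 0, -0.25, 0, 0, 0], [0, 0, 0, -0.4, 0, 0, 0], [0, 0, 0, -0.4, 0, 0, 0]],
  ],
)

```text
t: 5.2
tcp_pos: [483.3, 401.2, 267.0]
ee_rot: [[-0.035, 0.999, 0.02], [0.958, 0.04, -0.284], [-0.285, 0.009, -0.959]]
wrist_force: [0.5, -0.8, -0.2]
finger_gap: -0.001
grasp_force: 0.0
```

```bash
python3 - <<'E'
from h import *
import pickle
c=snap('wrist');pickle.dump(c,open('w3.pkl','wb'))
b=snap('side')
s=readout.read_state();print(s['t'],s['tcp_pos'],s['wrist_force'])
im=np.hstack([c['pixels'][0:260,140:400],cv2.resize(b['pixels'][180:312,180:310],(260,260))])
cv2.imwrite('pics/w3.png',cv2.resize(im,None,fx=1.5,fy=1.5,interpolation=cv2.INTER_CUBIC))
for q in [(0,18,0),(0,-18,0),(250,18,0),(250,-18,0),(-6,-68,12.5)]: print(q,np.round(proj(c,tk(*q))), (np.array(proj(c,tk(*q)))-[140,0])*1.5)
E
```

```text
5.3 [482.02369387 399.32511068 261.44345675] [ 0.35901295  0.33591171 -0.3948167 ]
(0, 18, 0) [305. 186.] [247.13943648 278.5608206 ]
(0, -18, 0) [266. 186.] [188.34852343 278.770312  ]
(250, 18, 0) [295. 402.] [231.81909892 602.53204609]
(250, -18, 0) [262. 402.] [183.7223786  602.97671455]
(-6, -68, 12.5) [209. 183.] [104.09783599 274.37887669]
```

View pics/w3.png

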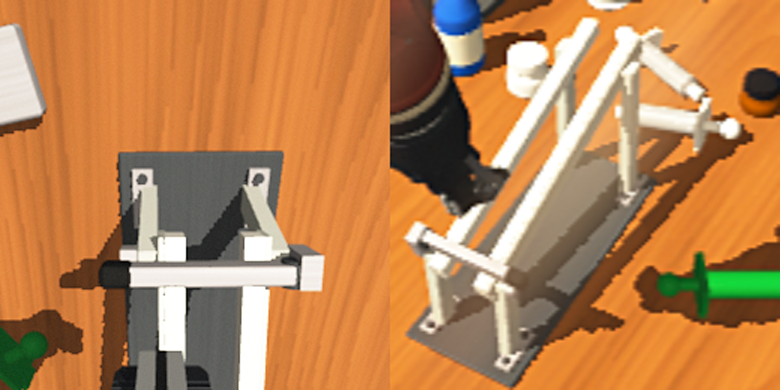

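```bash
python3 - <<'E'
from h import *
s=readout.read_state();p=s['tcp_pos'];R=s['ee_rot']
plan(p,R,[((490,270,330),down(90)),((495,80,330),down(90)),((500,-110,270),down(90))])
E
```

```text
to [490. 270. 330.] -> [-0.479, 0.01, -0.094] [0.017, 0.586, 0.077] dist 147 deg 17
to [495.  80. 330.] -> [-0.633, 0.017, 0.0] [0.0, 0.0, 0.0] dist 190 deg 0
to [ 500. -110.  270.] -> [-0.633, 0.017, 0.2] [0.0, 0.0, 0.0] dist 199 deg 0
```

>>> carry_out(
  moves=[
    [[45, -0.12, 0, -0.05, 0, 0.15, 0.02], [45, -0.24, 0, -0.08, 0, 0.3, 0.04], [45, -0.36, 0.01, -0.09, 0.01, 0.45, 0.06], [45, -0.479, 0.01, -0.094, 0.017, 0.586, 0.077], [45, -0.479, 0.01, -0.094, 0.017, 0.586, 0.077]],
  ],
)

```text
t: 5.8
tcp_pos: [489.8, 264.7, 330.1]
ee_rot: [[0.006, 1.0, -0.001], [1.0, -0.006, -0.001], [-0.001, -0.001, -1.0]]
wrist_force: [0.0, 0.6, -0.4]
finger_gap: 0.527
grasp_force: 0.0
```

>>> carry_out(
  moves=[
    [[45, -0.16, 0, 0, 0, 0, 0], [45, -0.32, 0.01, 0, 0, 0, 0], [45, -0.48, 0.01, 0, 0, 0, 0], [45, -0.633, 0.017, 0, 0, 0, 0], [45, -0.633, 0.017, 0, 0, 0, 0]],
  ],
)

```text
t: 6.3
tcp_pos: [493.7, 75.2, 327.9]
ee_rot: [[0.005, 1.0, -0.005], [1.0, -0.005, -0.005], [-0.005, -0.005, -1.0]]
wrist_force: [-0.1, 0.6, 0.3]
finger_gap: 0.527
grasp_force: 0.0
```

>>> carry_out(
  moves=[
    [[45, -0.15, 0, 0.05, 0, 0, 0], [45, -0.3, 0, 0.1, 0, 0, 0], [45, -0.46, 0.017, 0.15, 0, 0, 0], [45, -0.633, 0.017, 0.2, 0, 0, 0], [45, -0.633, 0.017, 0.2, 0, 0, 0]],
  ],
)

```text
t: 6.8
tcp_pos: [497.8, -114.0, 266.5]
ee_rot: [[0.004, 1.0, -0.007], [1.0, -0.004, -0.003], [-0.003, -0.007, -1.0]]
wrist_force: [0.8, 1.2, 0.7]
finger_gap: 0.526
grasp_force: 0.0
```

```bash
cat >> h.py <<'E'
def syr(c,show=None):
    """white knobs seen by the wrist camera: (knob xyz, axis deg)"""
    im=c['pixels']; hsv=cv2.cvtColor(im,cv2.COLOR_BGR2HSV)
    m=((hsv[...,1]<60)&(hsv[...,2]>125)).astype(np.uint8)*255
    h=c['eye'][2]-25; k=int(round(c['fx']*17/h))|1
    o=cv2.morphologyEx(m,cv2.MORPH_OPEN,cv2.getStructuringElement(cv2.MORPH_ELLIPSE,(k,k)))
    out=[]
    for q in cv2.findContours(o,cv2.RETR_EXTERNAL,cv2.CHAIN_APPROX_NONE)[0]:
        (u,v),(w,hh),_=cv2.minAreaRect(q); s=h/c['fx']
        out.append((onz(c,u,v,25).round(1)[:2].tolist(),(round(u),round(v)),sorted((round(w*s),round(hh*s)))))
    return out
E
python3 - <<'E'
from h import *
import pickle
c=snap('wrist','w4.png');pickle.dump(c,open('w4.pkl','wb'))
s=readout.read_state();print(s['t'],s['tcp_pos'])
for q in syr(c): print(q)
E
```

```text
6.85 [ 497.99198737 -112.36203467  267.12383383]
([554.5, -296.5], (291, 293), [19, 21])
([660.3, -278.3], (372, 281), [23, 32])
([712.1, -211.2], (418, 234), [59, 64])
([623.8, -117.5], (354, 161), [23, 25])
([541.4, -90.0], (286, 138), [25, 112])
([423.5, -28.8], (182, 83), [22, 24])
([507.3, -8.7], (257, 63), [28, 124])
([708.1, 14.3], (444, 40), [59, 62])
```

View pics/w4.png

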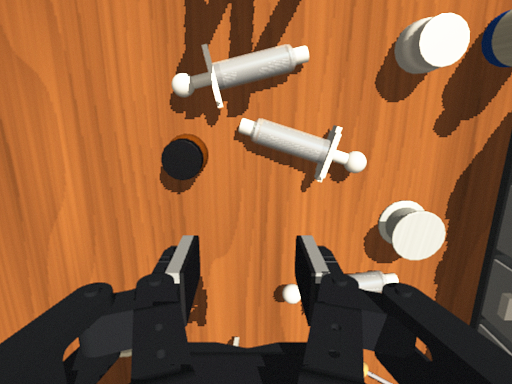

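```bash
cat >> h.py <<'E'
def way(p,q,a0,a1,n): # n steps interpolating down() poses
    p,q=np.array(p,float),np.array(q,float)
    return [(p+(q-p)*i/n,down(a0+(a1-a0)*i/n)) for i in range(1,n+1)]
E
python3 - <<'E'
from h import *
s=readout.read_state();p=s['tcp_pos'];R=s['ee_rot']
print(np.degrees(s['joint_pos'][5]))
plan(p,R,way(p,(423.5,-28.8,110),90,193.5,4)+[((423.5,-28.8,7),down(193.5))])
E
```

```text
69.44785285783722
to [479. -91. 228.] -> [0.07, -0.061, 0.131] [-0.014, 0.002, -0.91] dist 48 deg 26
to [461. -71. 189.] -> [0.09, -0.025, 0.131] [0.0, 0.0, -0.903] dist 48 deg 26
to [442. -50. 149.] -> [0.092, 0.016, 0.131] [0.0, 0.0, -0.903] dist 48 deg 26
to [424. -29. 110.] -> [0.076, 0.055, 0.131] [0.0, 0.0, -0.903] dist 48 deg 26
to [424. -29.   7.] -> [0.0, -0.0, 0.343] [0.0, 0.0, 0.0] dist 103 deg 0
```

>>> carry_out(
  moves=[
    [[45, 0.02, -0.015, 0.03, 0, 0, -0.23], [45, 0.035, -0.03, 0.065, 0, 0, -0.46], [45, 0.05, -0.045, 0.1, 0, 0, -0.69], [45, 0.07, -0.061, 0.131, -0.014, 0.002, -0.91], [45, 0.07, -0.061, 0.131, -0.014, 0.002, -0.91]],
  ],
)

```text
t: 7.35
tcp_pos: [479.2, -87.1, 228.8]
ee_rot: [[-0.443, 0.897, 0.001], [0.897, 0.443, 0.001], [0.0, 0.001, -1.0]]
wrist_force: [0.2, 0.7, -0.2]
finger_gap: 0.529
grasp_force: 0.0
```

>>> carry_out(
  moves=[
    [[45, 0.02, -0.006, 0.03, 0, 0, -0.23], [45, 0.045, -0.012, 0.065, 0, 0, -0.46], [45, 0.07, -0.018, 0.1, 0, 0, -0.69], [45, 0.09, -0.025, 0.131, 0, 0, -0.903], [45, 0.09, -0.025, 0.131, 0, 0, -0.903]],
  ],
)

```text
t: 7.85
tcp_pos: [461.3, -67.1, 189.8]
ee_rot: [[-0.787, 0.616, 0.001], [0.616, 0.787, 0.0], [-0.001, 0.001, -1.0]]
wrist_force: [0.7, 0.8, 0.2]
finger_gap: 0.528
grasp_force: 0.0
```

>>> carry_out(
  moves=[
    [[45, 0.02, 0.004, 0.03, 0, 0, -0.23], [45, 0.045, 0.008, 0.065, 0, 0, -0.46], [45, 0.07, 0.012, 0.1, 0, 0, -0.69], [45, 0.092, 0.016, 0.131, 0, 0, -0.903], [45, 0.092, 0.016, 0.131, 0, 0, -0.903]],
  ],
)

```text
t: 8.35
tcp_pos: [442.9, -46.9, 150.7]
ee_rot: [[-0.977, 0.213, 0.002], [0.213, 0.977, -0.0], [-0.002, 0.0, -1.0]]
wrist_force: [-0.3, -0.1, 1.5]
finger_gap: 0.533
grasp_force: 0.0
```

>>> carry_out(
  moves=[
    [[45, 0.02, 0.014, 0.03, 0, 0, -0.23], [45, 0.04, 0.028, 0.065, 0, 0, -0.46], [45, 0.06, 0.042, 0.1, 0, 0, -0.69], [45, 0.076, 0.055, 0.131, 0, 0, -0.903], [45, 0.076, 0.055, 0.131, 0, 0, -0.903]],
  ],
)

```text
t: 8.85
tcp_pos: [424.5, -26.3, 111.4]
ee_rot: [[-0.972, -0.233, 0.002], [-0.233, 0.972, -0.0], [-0.002, -0.001, -1.0]]
wrist_force: [-0.4, 0.0, 0.3]
finger_gap: 0.529
grasp_force: 0.0
```

>>> carry_out(
  moves=[
    [[45, 0, 0, 0.1, 0, 0, 0], [45, 0, 0, 0.2, 0, 0, 0], [45, 0, 0, 0.3, 0, 0, 0], [45, 0, 0, 0.343, 0, 0, 0], [45, 0, 0, 0.343, 0, 0, 0]],
  ],
)

```text
t: 9.35
tcp_pos: [424.9, -26.9, 7.8]
ee_rot: [[-0.973, -0.23, 0.001], [-0.23, 0.973, -0.0], [-0.001, -0.0, -1.0]]
wrist_force: [-0.4, 0.0, 0.2]
finger_gap: 0.53
grasp_force: 0.0
```

>>> carry_out(
  moves=[
    [[10, 0, 0, 0, 0, 0, 0], [10, 0, 0, 0, 0, 0, 0], [10, 0, 0, 0, 0, 0, 0], [10, 0, 0, 0, 0, 0, 0], [10, 0, 0, 0, 0, 0, 0]],
  ],
  squeeze=100,
)

```text
t: 9.85
tcp_pos: [425.8, -27.2, 9.3]
ee_rot: [[-0.972, -0.236, 0.005], [-0.236, 0.972, -0.002], [-0.004, -0.003, -1.0]]
wrist_force: [-0.8, -2.0, 6.3]
finger_gap: 0.258
grasp_force: 97.8
```

>>> carry_out(
  moves=[
    [[10, 0, 0, -0.05, 0, 0, 0], [10, 0, 0, -0.15, 0, 0, 0], [10, 0, 0, -0.28, 0, 0, 0], [10, 0, 0, -0.4, 0, 0, 0], [10, 0, 0, -0.5, 0, 0, 0]],
  ],
)

```text
t: 10.35
tcp_pos: [424.3, -26.5, 160.6]
ee_rot: [[-0.972, -0.236, 0.004], [-0.236, 0.972, -0.0], [-0.004, -0.001, -1.0]]
wrist_force: [0.9, -0.6, -2.9]
finger_gap: 0.254
grasp_force: 98.1
```

>>> carry_out(
  moves=[
    [[10, 0, 0, -0.1, 0, 0, 0], [10, 0, 0, -0.2, 0, 0, 0], [10, 0, 0, -0.3, 0, 0, 0], [10, 0, 0, -0.4, 0, 0, 0], [10, 0, 0, -0.5, 0, 0, 0]],
  ],
)

```text
t: 10.85
tcp_pos: [423.3, -26.3, 309.8]
ee_rot: [[-0.972, -0.236, 0.003], [-0.236, 0.972, -0.0], [-0.003, -0.001, -1.0]]
wrist_force: [0.0, -1.4, -3.0]
finger_gap: 0.25
grasp_force: 98.1
```

```bash
python3 - <<'E'
from h import *
b=snap('side');c=snap('wrist')
s=readout.read_state();print(s['t'],s['tcp_pos'],s['finger_gap'],s['grasp_force'],s['wrist_force'])
u,v=map(int,proj(b,s['tcp_pos']));print(u,v)
p=b['pixels'][max(0,v-90):v+110,u-100:u+100]
cv2.imwrite('pics/d1.png',np.hstack([cv2.resize(p,(400,400)),cv2.resize(c['pixels'],(400,400))]))
E
```

```text
10.95 [425.31893347 -26.76196241 311.93607403] 0.25664486832824945 98.20379734039307 [ 0.05116287  0.31054047 -3.35019873]
299 158
```

View pics/d1.png

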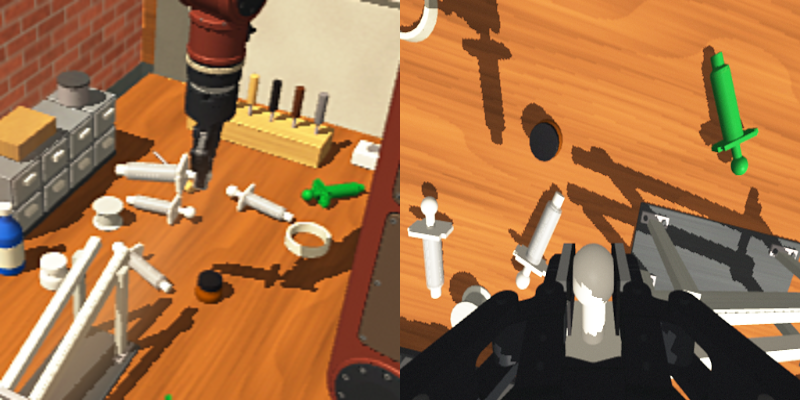

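>>> carry_out(
  moves=[
    [[10, 0, 0, 0, 0, 0, 0], [10, 0, 0, 0, 0, 0, 0], [10, 0, 0, 0, 0, 0, 0], [10, 0, 0, 0, 0, 0, 0], [10, 0, 0, 0, 0, 0, 0]],
  ],
  squeeze=35,
)

```text
t: 11.45
tcp_pos: [423.6, -26.5, 308.0]
ee_rot: [[-0.972, -0.237, 0.002], [-0.237, 0.972, -0.0], [-0.002, -0.001, -1.0]]
wrist_force: [-0.6, 0.7, -3.1]
finger_gap: 0.249
grasp_force: 98.2
```

>>> carry_out(
  moves=[
    [[10, 0, 0, 0, 0, 0, 0], [10, 0, 0, 0, 0, 0, 0], [10, 0, 0, 0, 0, 0, 0], [10, 0, 0, 0, 0, 0, 0], [10, 0, 0, 0, 0, 0, 0]],
  ],
)

```text
t: 11.95
tcp_pos: [423.9, -26.6, 308.5]
ee_rot: [[-0.972, -0.237, 0.003], [-0.237, 0.972, -0.0], [-0.003, -0.001, -1.0]]
wrist_force: [1.1, 0.5, -4.1]
finger_gap: 0.257
grasp_force: 98.2
```

```bash
python3 - <<'E'
from h import *
b=snap('side');c=snap('scene')
s=readout.read_state();print(s['t'],s['tcp_pos'],s['finger_gap'],s['grasp_force'],s['wrist_force'],s['torque'])
def cr(b):
    u,v=map(int,proj(b,s['tcp_pos'])); return cv2.resize(b['pixels'][max(0,v-60):v+90,u-75:u+75],(400,400))
cv2.imwrite('pics/d2.png',np.hstack([cr(b),cr(c)]))
E
```

```text
12.05 [423.92511093 -26.53903635 308.50003444] 0.25208740917502787 98.19778203964233 [-0.45777766  0.20974955 -3.64470256] [-0.01427322  0.22426897 -0.00910969]
```

View pics/d2.png

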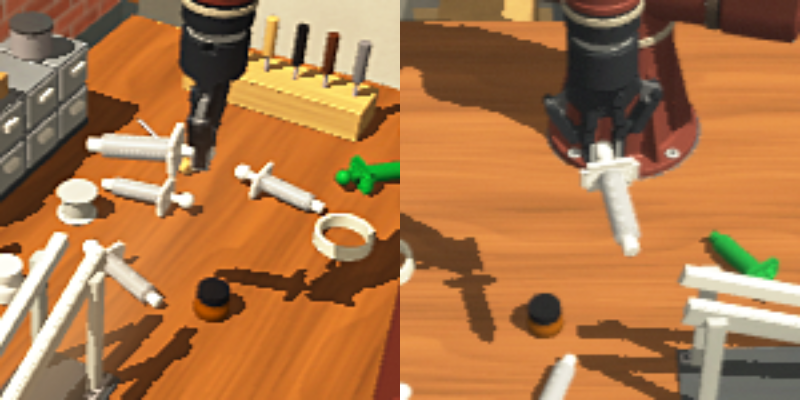

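>>> carry_out(
  moves=[
    [[14, 0, 0, 0, 0, 0, 0], [14, 0, 0, 0, 0, 0, 0], [14, 0, 0, 0, 0, 0, 0], [14, 0, 0, 0, 0, 0, 0], [14, 0, 0, 0, 0, 0, 0]],
  ],
  squeeze=35,
)

```text
t: 12.55
tcp_pos: [423.9, -26.5, 308.5]
ee_rot: [[-0.972, -0.237, 0.003], [-0.237, 0.972, -0.0], [-0.003, -0.001, -1.0]]
wrist_force: [-0.5, -0.8, -3.3]
finger_gap: 0.251
grasp_force: 98.2
```

>>> carry_out(
  moves=[
    [[19, 0, 0, 0, 0, 0, 0], [19, 0, 0, 0, 0, 0, 0], [19, 0, 0, 0, 0, 0, 0], [20, 0, 0, 0, 0, 0, 0], [20, 0, 0, 0, 0, 0, 0]],
  ],
  squeeze=35,
)

```text
t: 13.05
tcp_pos: [423.9, -26.5, 308.5]
ee_rot: [[-0.972, -0.237, 0.003], [-0.237, 0.972, -0.0], [-0.003, -0.001, -1.0]]
wrist_force: [0.5, 0.9, -2.6]
finger_gap: 0.257
grasp_force: 98.2
```

>>> carry_out(
  moves=[
    [[21, 0, 0, 0, 0, 0, 0], [21, 0, 0, 0, 0, 0, 0], [21, 0, 0, 0, 0, 0, 0], [21, 0, 0, 0, 0, 0, 0], [21, 0, 0, 0, 0, 0, 0]],
  ],
  squeeze=35,
)

```text
t: 13.55
tcp_pos: [423.9, -26.6, 308.5]
ee_rot: [[-0.972, -0.237, 0.003], [-0.237, 0.972, -0.0], [-0.003, -0.001, -1.0]]
wrist_force: [0.4, -0.3, -3.3]
finger_gap: 0.254
grasp_force: 98.2
```

>>> carry_out(
  moves=[
    [[21, 0, 0, 0.12, 0, 0, 0], [21, 0, 0, 0.25, 0, 0, 0], [21, 0, 0, 0.38, 0, 0, 0], [21, 0, 0, 0.5, 0, 0, 0], [21, 0, 0, 0.5, 0, 0, 0]],
  ],
)

```text
t: 14.05
tcp_pos: [421.1, -25.9, 155.1]
ee_rot: [[-0.972, -0.237, -0.004], [-0.237, 0.972, 0.001], [0.004, 0.002, -1.0]]
wrist_force: [0.6, 1.5, -2.5]
finger_gap: 0.252
grasp_force: 98.0
```

>>> carry_out(
  moves=[
    [[22, 0, 0, 0, 0, 0, 0], [22, 0, 0, 0, 0, 0, 0], [22, 0, 0, 0, 0, 0, 0], [22, 0, 0, 0, 0, 0, 0], [22, 0, 0, 0, 0, 0, 0]],
  ],
  squeeze=35,
)

```text
t: 14.55
tcp_pos: [424.8, -26.7, 159.2]
ee_rot: [[-0.972, -0.237, 0.004], [-0.237, 0.972, -0.001], [-0.004, -0.002, -1.0]]
wrist_force: [-0.8, -0.6, -3.5]
finger_gap: 0.26
grasp_force: 75.1
```

>>> carry_out(
  moves=[
    [[22.4, 0, 0, 0, 0, 0, 0], [22.4, 0, 0, 0, 0, 0, 0], [22.4, 0, 0, 0, 0, 0, 0], [22.4, 0, 0, 0, 0, 0, 0], [22.4, 0, 0, 0, 0, 0, 0]],
  ],
)

```text
t: 15.05
tcp_pos: [424.4, -26.6, 158.4]
ee_rot: [[-0.972, -0.237, 0.003], [-0.237, 0.972, -0.0], [-0.003, -0.001, -1.0]]
wrist_force: [0.8, -0.0, -3.0]
finger_gap: 0.267
grasp_force: 64.2
```

```bash
python3 -c "
from h import *
s=readout.read_state();print(s['grasp_force'],s['torque'],s['finger_gap'],s['joint_velocities'])"
```

```text
64.17047023773193 [-0.02695889  0.21115443 -0.02669534] 0.26701043684400155 [ 0.00050556  0.00045553  0.00097739 -0.0008922   0.00145174 -0.00028652]
```

>>> carry_out(
  moves=[
    [[23, 0, 0, 0, 0, 0, 0], [23, 0, 0, 0, 0, 0, 0], [23, 0, 0, 0, 0, 0, 0], [23, 0, 0, 0, 0, 0, 0], [23, 0, 0, 0, 0, 0, 0]],
  ],
)

```text
t: 15.55
tcp_pos: [424.4, -26.6, 158.5]
ee_rot: [[-0.972, -0.237, 0.003], [-0.237, 0.972, -0.0], [-0.003, -0.001, -1.0]]
wrist_force: [-0.2, -0.8, -3.5]
finger_gap: 0.275
grasp_force: 48.8
```

>>> carry_out(
  moves=[
    [[23.4, 0, 0, 0, 0, 0, 0], [23.4, 0, 0, 0, 0, 0, 0], [23.4, 0, 0, 0, 0, 0, 0], [23.4, 0, 0, 0, 0, 0, 0], [23.4, 0, 0, 0, 0, 0, 0]],
  ],
)

```text
t: 16.05
tcp_pos: [424.3, -26.6, 158.4]
ee_rot: [[-0.972, -0.237, 0.003], [-0.237, 0.972, -0.0], [-0.003, -0.001, -1.0]]
wrist_force: [0.0, -0.6, -2.6]
finger_gap: 0.276
grasp_force: 38.3
```

```bash
python3 -c "
from h import *
s=readout.read_state();print(s['grasp_force'],s['torque'],s['finger_gap'],s['wrist_force'])"
```

```text
38.31495523452759 [-0.00156011  0.03830409  0.0087446 ] 0.27631663231705256 [ 0.01365998 -0.55061741 -2.61829522]
```

```bash
cat >> h.py <<'E'
from scipy.spatial.transform import Slerp
def inter(p,R,q,S,n):
    sl=Slerp([0,1],Ro.from_matrix([R,S])); p,q=np.array(p,float),np.array(q,float)
    return [(p+(q-p)*i/n,sl(i/n).as_matrix()) for i in range(1,n+1)]
E
python3 - <<'E'
from h import *
s=readout.read_state();p=s['tcp_pos'];R=s['ee_rot']
q=(424,-26.6,380);D=down(193.7)
plan(p,R,[(q,D)]+inter(q,D,tk(60,0,150),RB,3))
E
```

```text
to [424. -27. 380.] -> [-0.001, -0.001, -0.739] [-0.002, 0.006, -0.0] dist 222 deg 0
to [457.  95. 350.] -> [-0.202, 0.369, 0.101] [0.135, 0.166, -0.906] dist 130 deg 27
to [489. 217. 319.] -> [-0.351, 0.247, 0.057] [0.135, 0.166, -0.906] dist 130 deg 27
to [522. 339. 289.] -> [-0.427, 0.07, 0.013] [0.135, 0.166, -0.906] dist 130 deg 27
```

>>> carry_out(
  moves=[
    [[23.8, 0, 0, 0, 0, 0, 0], [23.8, 0, 0, 0, 0, 0, 0], [23.8, 0, 0, 0, 0, 0, 0], [23.8, 0, 0, 0, 0, 0, 0], [23.8, 0, 0, 0, 0, 0, 0]],
  ],
)

```text
t: 16.55
tcp_pos: [424.4, -26.6, 158.5]
ee_rot: [[-0.972, -0.237, 0.003], [-0.237, 0.972, -0.0], [-0.003, -0.001, -1.0]]
wrist_force: [-1.2, 1.3, -2.4]
finger_gap: 0.281
grasp_force: 29.5
```

>>> carry_out(
  moves=[
    [[10, 0, 0, 0, 0, 0, 0], [10, 0, 0, 0, 0, 0, 0], [10, 0, 0, 0, 0, 0, 0], [10, 0, 0, 0, 0, 0, 0], [10, 0, 0, 0, 0, 0, 0]],
  ],
  squeeze=100,
)

```text
t: 17.05
tcp_pos: [424.4, -26.6, 158.5]
ee_rot: [[-0.972, -0.237, 0.003], [-0.237, 0.972, -0.0], [-0.003, -0.001, -1.0]]
wrist_force: [0.5, -0.1, -3.8]
finger_gap: 0.251
grasp_force: 98.0
```

```bash
python3 -c "
from h import *
s=readout.read_state();print(s['grasp_force'],s['torque'],s['finger_gap'],s['wrist_force'])"
```

```text
98.00939798355103 [0.07651225 0.05858427 0.02034697] 0.2506769711896589 [ 0.50826291 -0.12110306 -3.76423015]
```

>>> carry_out(
  moves=[
    [[10, 0, 0, -0.12, 0, 0, 0], [10, 0, 0, -0.28, 0, 0, 0], [10, 0, 0, -0.44, 0, 0, 0], [10, 0, 0, -0.6, 0, 0, 0], [10, 0, 0, -0.739, 0, 0, 0]],
  ],
)

```text
t: 17.55
tcp_pos: [423.5, -26.5, 382.8]
ee_rot: [[-0.972, -0.237, 0.005], [-0.237, 0.972, -0.001], [-0.004, -0.002, -1.0]]
wrist_force: [1.7, -0.5, -3.5]
finger_gap: 0.253
grasp_force: 98.7
```

>>> carry_out(
  moves=[
    [[10, -0.05, 0.09, 0.025, 0.03, 0.04, -0.22], [10, -0.1, 0.18, 0.05, 0.06, 0.08, -0.45], [10, -0.15, 0.27, 0.075, 0.1, 0.12, -0.68], [10, -0.202, 0.369, 0.101, 0.135, 0.166, -0.906], [10, -0.202, 0.369, 0.101, 0.135, 0.166, -0.906]],
  ],
)

```text
t: 18.05
tcp_pos: [456.6, 99.0, 348.3]
ee_rot: [[-0.763, -0.645, -0.042], [-0.64, 0.762, -0.097], [0.095, -0.047, -0.994]]
wrist_force: [0.4, 0.4, -3.4]
finger_gap: 0.248
grasp_force: 99.1
```

>>> carry_out(
  moves=[
    [[10, -0.09, 0.06, 0.015, 0.03, 0.04, -0.22], [10, -0.18, 0.12, 0.03, 0.06, 0.08, -0.45], [10, -0.27, 0.185, 0.045, 0.1, 0.12, -0.68], [10, -0.351, 0.247, 0.057, 0.135, 0.166, -0.906], [10, -0.351, 0.247, 0.057, 0.135, 0.166, -0.906]],
  ],
)

```text
t: 18.55
tcp_pos: [489.2, 220.3, 317.5]
ee_rot: [[-0.401, -0.915, -0.038], [-0.894, 0.4, -0.202], [0.2, -0.047, -0.979]]
wrist_force: [-0.1, -0.1, -3.1]
finger_gap: 0.25
grasp_force: 99.2
```

>>> carry_out(
  moves=[
    [[10, -0.1, 0.02, 0.003, 0.03, 0.04, -0.22], [10, -0.21, 0.035, 0.006, 0.06, 0.08, -0.45], [10, -0.32, 0.05, 0.01, 0.1, 0.12, -0.68], [10, -0.427, 0.07, 0.013, 0.135, 0.166, -0.906], [10, -0.427, 0.07, 0.013, 0.135, 0.166, -0.906]],
  ],
)

```text
t: 19.05
tcp_pos: [521.7, 342.0, 286.3]
ee_rot: [[0.041, -0.999, 0.012], [-0.955, -0.043, -0.293], [0.293, 0.001, -0.956]]
wrist_force: [0.0, -0.6, -2.9]
finger_gap: 0.253
grasp_force: 99.3
```

```bash
python3 - <<'E'
from h import *
import pickle
c=snap('wrist');b=snap('side');a=snap('scene');pickle.dump((a,b,c),open('r1.pkl','wb'))
s=readout.read_state();p=s['tcp_pos'];R=s['ee_rot'];print(s['t'],p,'track',TR.T@(p-TO),s['grasp_force'],s['torque'],s['finger_gap'])
plan(p,R,[(tk(60,0,150),RB),(tk(60,0,23),RB)])
u,v=map(int,proj(b,tk(60,0,60)));u2,v2=map(int,proj(a,tk(60,0,60)))
cv2.imwrite('pics/r1.png',np.hstack([cv2.resize(b['pixels'][v-75:v+75,u-75:u+75],(400,400)),cv2.resize(a['pixels'][v2-75:v2+75,u2-75:u2+75],(400,400))]))
E
```

```text
19.2 [522.1574729  338.52402857 289.22914414] track [6.08014214e+01 9.03873393e-03 1.50007127e+02] 99.30038809776306 [ 0.46849117  0.02962556 -0.01606253] 0.25405573149862437
to [522. 339. 289.] -> [-0.003, 0.0, 0.0] [-0.003, -0.001, -0.006] dist 1 deg 0
to [524. 302. 168.] -> [-0.0, 0.0, 0.423] [0.0, 0.0, 0.0] dist 127 deg 0
```

View pics/r1.png

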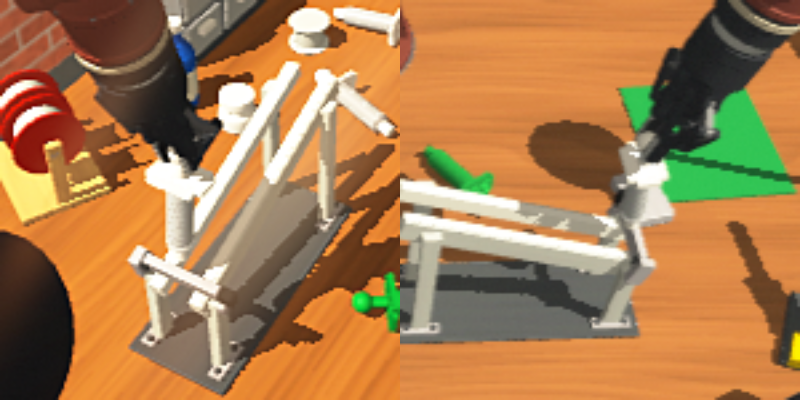

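```bash
python3 - <<'E'
from h import *
import pickle
a,b,c=pickle.load(open('r1.pkl','rb'))
for nm,k in (('side',b),('scene',a)):
    u,v=map(int,proj(k,tk(60,0,60)))
    for n,q in [('knob',(60,0,167)),('flange',(60,0,133)),('fl+',(60,33,133)),('fl-',(60,-33,133)),('nozzle',(60,0,24)),('gate-',(-6,-68,12)),('gate+',(-6,46,12))]:
        w=(np.array(proj(k,tk(*q)))-[u-75,v-75])*400/150
        print(nm,n,w.round()+([400,0] if nm=='scene' else 0))
E
```

```text
side knob [176. 150.]
side flange [185. 167.]
side fl+ [158. 156.]
side fl- [212. 178.]
side nozzle [208. 216.]
side gate- [233. 297.]
side gate+ [144. 256.]
scene knob [651. 139.]
scene flange [634. 160.]
scene fl+ [641. 182.]
scene fl- [628. 139.]
scene nozzle [586. 219.]
scene gate- [618. 193.]
scene gate+ [637. 263.]
```

```bash
python3 - <<'E'
from h import *
import pickle
a,b,c=pickle.load(open('r1.pkl','rb'))
def un(k,w):
    u,v=map(int,proj(k,tk(60,0,60))); return np.array(w)*150/400+[u-75,v-75]
for s_,c_ in [((180,180),(645,168)),((178,256),(632,236))]:
    P,g=tri(b,un(b,s_),a,un(a,(c_[0]-400,c_[1]))); print(P.round(),round(g,1),(TR.T@(P-TO)).round())
# crop brighter for view
E
```

```text
[523. 347. 263.] 5.8 [ 45.   1. 127.]
[531. 357. 150.] 10.0 [ 3.  9. 22.]
```

>>> carry_out(
  moves=[
    [[10, 0.1, 0, 0, 0, 0, 0], [10, 0.2, 0, 0, 0, 0, 0], [10, 0.3, 0, 0, 0, 0, 0], [10, 0.3, 0, 0, 0, 0, 0], [10, 0.3, 0, 0, 0, 0, 0]],
  ],
)

```text
t: 19.7
tcp_pos: [525.4, 251.7, 317.0]
ee_rot: [[0.031, -0.999, 0.014], [-0.956, -0.034, -0.291], [0.292, -0.004, -0.957]]
wrist_force: [0.1, 1.4, -3.0]
finger_gap: 0.253
grasp_force: 99.3
```

```bash
python3 - <<'E'
from h import *
import pickle
c=snap('wrist');b=snap('side');a=snap('scene');pickle.dump((a,b,c),open('r2.pkl','wb'))
s=readout.read_state();p=s['tcp_pos'];print(s['t'],'track',TR.T@(p-TO),s['torque'],s['finger_gap'])
u,v=map(int,proj(b,tk(150,0,80)));u2,v2=map(int,proj(a,tk(150,0,80)))
ww=c['pixels']
cv2.imwrite('pics/r2.png',np.hstack([cv2.resize(b['pixels'][v-50:v+50,u-45:u+45],(360,400),interpolation=2),cv2.resize(ww[120:340,160:360],(360,400))]))
E
```

```text
19.85 track [149.98396687  -0.32642314 150.2081965 ] [ 0.47153874  0.03942478 -0.02595336] 0.25147630067086907
```

View pics/r2.png

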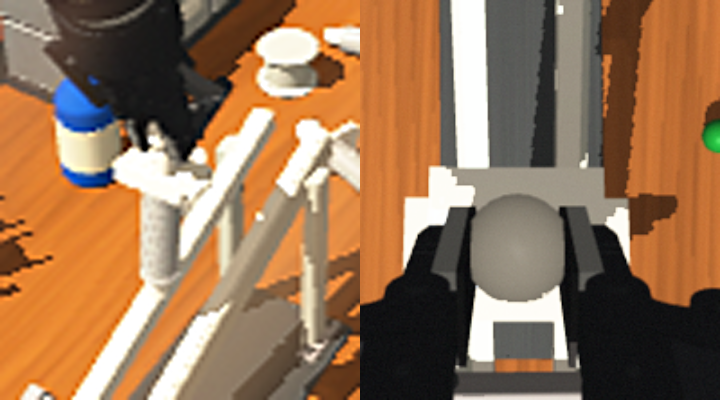

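>>> carry_out(
  moves=[
    [[10, 0, 0, 0.08, 0, 0, 0], [10, 0, 0, 0.16, 0, 0, 0], [10, 0, 0, 0.24, 0, 0, 0], [10, 0, 0, 0.32, 0, 0, 0], [10, 0, 0, 0.32, 0, 0, 0]],
  ],
)

```text
t: 20.35
tcp_pos: [524.7, 224.4, 220.7]
ee_rot: [[0.037, -0.999, 0.008], [-0.955, -0.038, -0.295], [0.295, 0.003, -0.956]]
wrist_force: [-0.7, -0.8, -3.9]
finger_gap: 0.254
grasp_force: 99.1
```

>>> carry_out(
  moves=[
    [[10, 0, 0, 0.025, 0, 0, 0], [10, 0, 0, 0.05, 0, 0, 0], [10, 0, 0, 0.07, 0, 0, 0], [10, 0, 0, 0.09, 0, 0, 0], [10, 0, 0, 0.09, 0, 0, 0]],
  ],
)

```text
t: 20.85
tcp_pos: [527.7, 218.7, 199.9]
ee_rot: [[0.036, -0.999, 0.017], [-0.956, -0.039, -0.29], [0.29, -0.006, -0.957]]
wrist_force: [-3.6, 6.1, 12.8]
finger_gap: 0.25
grasp_force: 101.1
```

>>> carry_out(
  moves=[
    [[24, 0, 0, -0.003, 0, 0, 0], [26, 0, 0, -0.003, 0, 0, 0], [45, 0, 0, -0.003, 0, 0, 0], [45, 0, 0, -0.003, 0, 0, 0], [45, 0, 0, -0.003, 0, 0, 0]],
  ],
)

```text
t: 21.35
tcp_pos: [526.9, 217.4, 198.6]
ee_rot: [[0.035, -0.999, 0.013], [-0.955, -0.038, -0.293], [0.293, -0.002, -0.956]]
wrist_force: [0.1, -0.5, 0.3]
finger_gap: 0.529
grasp_force: 0.0
```

>>> carry_out(
  moves=[
    [[45, 0, 0, -0.05, 0, 0, 0], [45, 0, 0, -0.15, 0, 0, 0], [45, 0, 0, -0.3, 0, 0, 0], [45, 0, 0, -0.45, 0, 0, 0], [45, 0, 0, -0.45, 0, 0, 0]],
  ],
)

```text
t: 21.85
tcp_pos: [526.7, 259.0, 333.4]
ee_rot: [[0.034, -0.999, 0.021], [-0.957, -0.039, -0.289], [0.289, -0.011, -0.957]]
wrist_force: [0.6, 0.6, -0.1]
finger_gap: 0.527
grasp_force: 0.0
```

```bash
cat >> h.py <<'E'
def whites(c,box,z,kmm=15):
    """centres of compact white blobs in pixel box cast onto track plane z"""
    im=c['pixels'][box[1]:box[3],box[0]:box[2]]; return im
E
python3 - <<'E'
from h import *
import pickle
b=snap('side');a=snap('scene');pickle.dump((a,b),open('r3.pkl','wb'))
s=readout.read_state();p=s['tcp_pos'];print(s['t'],'track',TR.T@(p-TO),s['wrist_force'])
u,v=map(int,proj(b,tk(80,0,20)));u2,v2=map(int,proj(a,tk(110,0,10)))
for nm,k,(U,V) in (('side',b,(u,v)),('scene',a,(u2,v2))):
  for q in [(22,0,37),(22,0,3)]: print(nm,(np.array(proj(k,tk(*q)))-[U-50,V-50])*4)
cv2.imwrite('pics/r3.png',np.hstack([cv2.resize(k['pixels'][V-50:V+50,U-50:U+50],(400,400),interpolation=2) for k,(U,V) in ((b,(u,v)),(a,(u2,v2)))]))
E
```

```text
21.95 track [149.77605969   0.28512664 163.81653798] [ 0.45866272 -0.2624882  -1.0889042 ]
side [156.60463275 256.3903165 ]
side [167.45474715 276.8486495 ]
scene [313.2086403  198.76668607]
scene [291.76188702 224.17295637]
```

View pics/r3.png

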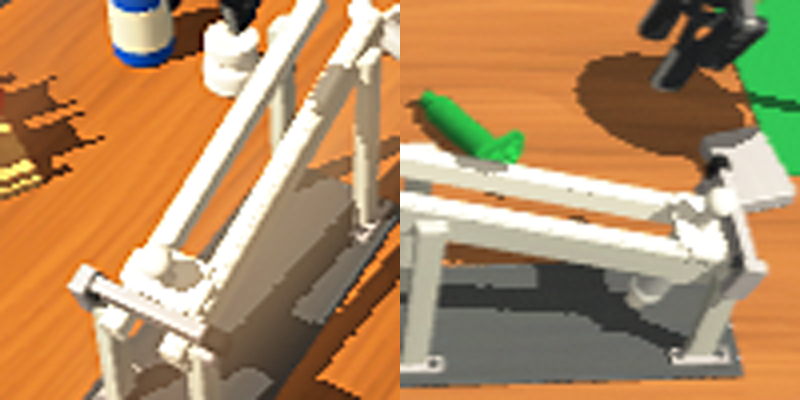

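```bash
python3 - <<'E'
from h import *
s=readout.read_state();p=s['tcp_pos'];R=s['ee_rot']
plan(p,R,inter(p,R,(660,-70,290),down(217),3))
E
```

```text
to [570. 148. 316.] -> [0.341, -0.135, 0.149] [-0.098, -0.181, 0.637] dist 119 deg 19
to [615.  39. 303.] -> [0.292, -0.243, 0.111] [-0.098, -0.181, 0.637] dist 119 deg 19
to [660. -70. 290.] -> [0.208, -0.328, 0.074] [-0.098, -0.181, 0.637] dist 119 deg 19
```

>>> carry_out(
  moves=[
    [[45, 0.1, -0.04, 0.04, -0.03, -0.05, 0.2], [45, 0.2, -0.08, 0.09, -0.06, -0.11, 0.4], [45, 0.3, -0.12, 0.13, -0.09, -0.16, 0.57], [45, 0.341, -0.135, 0.149, -0.098, -0.181, 0.637], [45, 0.341, -0.135, 0.149, -0.098, -0.181, 0.637]],
  ],
)

```text
t: 22.45
tcp_pos: [569.7, 145.2, 313.8]
ee_rot: [[-0.283, -0.959, -0.027], [-0.938, 0.283, -0.2], [0.2, -0.032, -0.979]]
wrist_force: [-0.9, 0.2, 0.1]
finger_gap: 0.528
grasp_force: 0.0
```

>>> carry_out(
  moves=[
    [[45, 0.1, -0.08, 0.04, -0.03, -0.05, 0.2], [45, 0.19, -0.16, 0.07, -0.06, -0.11, 0.4], [45, 0.26, -0.22, 0.1, -0.09, -0.16, 0.57], [45, 0.292, -0.243, 0.111, -0.098, -0.181, 0.637], [45, 0.292, -0.243, 0.111, -0.098, -0.181, 0.637]],
  ],
)

```text
t: 22.95
tcp_pos: [614.1, 37.7, 301.5]
ee_rot: [[-0.569, -0.821, -0.031], [-0.816, 0.569, -0.099], [0.099, -0.031, -0.995]]
wrist_force: [-0.1, 0.7, -0.0]
finger_gap: 0.526
grasp_force: 0.0
```

>>> carry_out(
  moves=[
    [[45, 0.07, -0.1, 0.02, -0.03, -0.05, 0.2], [45, 0.14, -0.2, 0.05, -0.06, -0.11, 0.4], [45, 0.2, -0.3, 0.07, -0.09, -0.16, 0.57], [45, 0.208, -0.328, 0.074, -0.098, -0.181, 0.637], [45, 0.208, -0.328, 0.074, -0.098, -0.181, 0.637]],
  ],
)

```text
t: 23.45
tcp_pos: [659.1, -70.2, 289.0]
ee_rot: [[-0.799, -0.602, -0.003], [-0.602, 0.799, 0.0], [0.002, 0.002, -1.0]]
wrist_force: [-0.5, -0.7, -0.8]
finger_gap: 0.523
grasp_force: 0.0
```

```bash
python3 - <<'E'
from h import *
c=snap('wrist');s=readout.read_state();p=s['tcp_pos'];R=s['ee_rot'];print(s['t'],p,np.degrees(np.arctan2(R[1,0],R[0,0])))
for q in syr(c): print(q)
E
```

```text
23.5 [658.82789719 -69.06613707 289.32802672] -142.86335439311458
([1044.0, -28.1], (118, 374), [26, 49])
([868.2, 71.6], (239, 329), [32, 37])
([526.4, 244.0], (497, 221), [43, 75])
([692.3, 13.1], (283, 216), [50, 62])
([623.4, -118.0], (234, 112), [25, 26])
([704.5, -209.2], (134, 120), [68, 73])
([543.2, -91.7], (293, 69), [29, 128])
([645.5, -284.9], (105, 37), [35, 111])
```

```bash
python3 - <<'E'
from h import *
s=readout.read_state();p=s['tcp_pos'];R=s['ee_rot']
plan(p,R,way(p,(623.6,-117.8,110),217.1,161.5,2)+[((623.6,-117.8,7),down(161.5))])
E
```

```text
to [641. -93. 200.] -> [0.095, -0.03, 0.299] [0.003, -0.005, 0.972] dist 95 deg 28
to [ 624. -118.  110.] -> [0.071, -0.071, 0.299] [0.0, 0.0, 0.97] dist 95 deg 28
to [ 624. -118.    7.] -> [0.0, 0.0, 0.343] [0.0, 0.0, 0.0] dist 103 deg 0
```

>>> carry_out(
  moves=[
    [[45, 0.025, -0.008, 0.08, 0, 0, 0.25], [45, 0.05, -0.015, 0.16, 0, 0, 0.5], [45, 0.075, -0.023, 0.24, 0, 0, 0.75], [45, 0.095, -0.03, 0.299, 0, -0.005, 0.972], [45, 0.095, -0.03, 0.299, 0, -0.005, 0.972]],
  ],
)

```text
t: 24.0
tcp_pos: [639.5, -92.5, 198.0]
ee_rot: [[-0.987, -0.161, -0.004], [-0.161, 0.987, 0.002], [0.004, 0.002, -1.0]]
wrist_force: [-0.0, 0.1, 0.5]
finger_gap: 0.531
grasp_force: 0.0
```

>>> carry_out(
  moves=[
    [[45, 0.02, -0.02, 0.08, 0, 0, 0.25], [45, 0.04, -0.04, 0.16, 0, 0, 0.5], [45, 0.06, -0.06, 0.24, 0, 0, 0.75], [45, 0.071, -0.071, 0.299, 0, 0, 0.97], [45, 0.071, -0.071, 0.299, 0, 0, 0.97]],
  ],
)

```text
t: 24.5
tcp_pos: [622.9, -117.6, 109.3]
ee_rot: [[-0.949, 0.316, -0.002], [0.316, 0.949, 0.002], [0.003, 0.001, -1.0]]
wrist_force: [0.0, 0.4, -0.2]
finger_gap: 0.522
grasp_force: 0.0
```

>>> carry_out(
  moves=[
    [[45, 0, 0, 0.1, 0, 0, 0], [45, 0, 0, 0.2, 0, 0, 0], [45, 0, 0, 0.3, 0, 0, 0], [45, 0, 0, 0.343, 0, 0, 0], [45, 0, 0, 0.343, 0, 0, 0]],
  ],
)

```text
t: 25.0
tcp_pos: [623.9, -118.1, 7.0]
ee_rot: [[-0.949, 0.316, -0.001], [0.316, 0.949, 0.001], [0.001, 0.001, -1.0]]
wrist_force: [-0.0, -0.3, 0.8]
finger_gap: 0.527
grasp_force: 0.0
```

>>> carry_out(
  moves=[
    [[10, 0, 0, 0, 0, 0, 0], [10, 0, 0, 0, 0, 0, 0], [10, 0, 0, 0, 0, 0, 0], [10, 0, 0, 0, 0, 0, 0], [10, 0, 0, 0, 0, 0, 0]],
  ],
  squeeze=100,
)

```text
t: 25.5
tcp_pos: [626.0, -119.5, 9.1]
ee_rot: [[-0.948, 0.32, 0.004], [0.32, 0.948, 0.0], [-0.004, 0.002, -1.0]]
wrist_force: [3.8, 1.5, 5.4]
finger_gap: 0.251
grasp_force: 97.8
```

>>> carry_out(
  moves=[
    [[10, 0, 0, -0.05, 0, 0, 0], [10, 0, 0, -0.15, 0, 0, 0], [10, 0, 0, -0.28, 0, 0, 0], [10, 0, 0, -0.4, 0, 0, 0], [10, 0, 0, -0.52, 0, 0, 0]],
  ],
)

```text
t: 26.0
tcp_pos: [623.4, -119.4, 165.8]
ee_rot: [[-0.947, 0.32, 0.0], [0.32, 0.947, 0.001], [-0.0, 0.001, -1.0]]
wrist_force: [0.6, 1.4, -2.7]
finger_gap: 0.252
grasp_force: 98.1
```

>>> carry_out(
  moves=[
    [[20, 0, 0, 0, 0, 0, 0], [22, 0, 0, 0, 0, 0, 0], [23, 0, 0, 0, 0, 0, 0], [23.4, 0, 0, 0, 0, 0, 0], [23.4, 0, 0, 0, 0, 0, 0]],
  ],
)

```text
t: 26.5
tcp_pos: [623.2, -119.1, 162.1]
ee_rot: [[-0.947, 0.32, -0.002], [0.32, 0.947, 0.001], [0.002, 0.001, -1.0]]
wrist_force: [0.2, 0.7, -2.7]
finger_gap: 0.275
grasp_force: 38.9
```

```bash
python3 -c "
from h import *
s=readout.read_state();print(s['grasp_force'],s['torque'],s['finger_gap'],s['wrist_force'])"
```

```text
38.890013694763184 [-0.065953   -0.07616307 -0.05773514] 0.27475069215276227 [ 0.20995042  0.66748155 -2.68261839]
```

>>> carry_out(
  moves=[
    [[24, 0, 0, 0, 0, 0, 0], [24.2, 0, 0, 0, 0, 0, 0], [24.2, 0, 0, 0, 0, 0, 0], [24.2, 0, 0, 0, 0, 0, 0], [24.2, 0, 0, 0, 0, 0, 0]],
  ],
)

```text
t: 27.0
tcp_pos: [623.8, -119.2, 163.2]
ee_rot: [[-0.947, 0.32, 0.0], [0.32, 0.947, 0.001], [0.0, 0.001, -1.0]]
wrist_force: [0.8, 0.5, -2.1]
finger_gap: 0.285
grasp_force: 20.9
```

>>> carry_out(
  moves=[
    [[24.2, 0, 0, 0, 0, 0, 0], [24.2, 0, 0, 0, 0, 0, 0], [10, 0, 0, 0, 0, 0, 0], [10, 0, 0, 0, 0, 0, 0], [10, 0, 0, 0, 0, 0, 0]],
  ],
  squeeze=100,
)

```text
t: 27.5
tcp_pos: [624.0, -119.3, 163.3]
ee_rot: [[-0.947, 0.32, 0.0], [0.32, 0.947, 0.001], [-0.0, 0.001, -1.0]]
wrist_force: [0.3, -0.1, -2.7]
finger_gap: 0.248
grasp_force: 98.0
```

```bash
python3 - <<'E'
from h import *
s=readout.read_state();print(s['t'],s['grasp_force'],s['torque'],s['finger_gap'],s['wrist_force'])
p=s['tcp_pos'];R=s['ee_rot']
q=(623,-119,385);D=down(161.3)
plan(p,R,[(q,D)]+inter(q,D,tk(150,0,150),RA,3)+[(tk(150,0,27),RA)])
E
```

```text
27.5 98.02791237831116 [ 0.04952495  0.01011918 -0.02237414] 0.24759234683697653 [ 0.32462172 -0.09925186 -2.65136559]
to [ 623. -119.  385.] -> [0.003, 0.001, -0.739] [0.002, 0.0, 0.001] dist 222 deg 0
to [590.   5. 362.] -> [0.235, 0.357, 0.077] [0.119, -0.173, 0.798] dist 130 deg 24
to [558. 129. 339.] -> [0.361, 0.24, 0.033] [0.119, -0.173, 0.798] dist 130 deg 24
to [525. 253. 315.] -> [0.427, 0.081, -0.011] [0.119, -0.173, 0.798] dist 130 deg 24
to [527. 217. 198.] -> [-0.0, 0.0, 0.41] [0.0, -0.0, 0.0] dist 123 deg 0
```

>>> carry_out(
  moves=[
    [[10, 0, 0, -0.12, 0, 0, 0], [10, 0, 0, -0.28, 0, 0, 0], [10, 0, 0, -0.44, 0, 0, 0], [10, 0, 0, -0.6, 0, 0, 0], [10, 0.003, 0.001, -0.739, 0, 0, 0]],
  ],
)

```text
t: 28.0
tcp_pos: [623.0, -118.9, 387.9]
ee_rot: [[-0.947, 0.32, 0.002], [0.32, 0.947, 0.0], [-0.002, 0.001, -1.0]]
wrist_force: [1.5, -1.2, -1.5]
finger_gap: 0.252
grasp_force: 98.2
```

>>> carry_out(
  moves=[
    [[10, 0.06, 0.09, 0.02, 0.03, -0.04, 0.2], [10, 0.12, 0.18, 0.04, 0.06, -0.09, 0.4], [10, 0.18, 0.27, 0.06, 0.09, -0.13, 0.6], [10, 0.235, 0.357, 0.077, 0.119, -0.173, 0.798], [10, 0.235, 0.357, 0.077, 0.119, -0.173, 0.798]],
  ],
)

```text
t: 28.5
tcp_pos: [589.2, 9.0, 361.9]
ee_rot: [[-0.747, 0.663, 0.045], [0.658, 0.747, -0.092], [-0.095, -0.039, -0.995]]
wrist_force: [0.3, -0.1, -2.2]
finger_gap: 0.247
grasp_force: 98.4
```

>>> carry_out(
  moves=[
    [[10, 0.09, 0.06, 0.01, 0.03, -0.04, 0.2], [10, 0.18, 0.12, 0.017, 0.06, -0.09, 0.4], [10, 0.27, 0.18, 0.025, 0.09, -0.13, 0.6], [10, 0.361, 0.24, 0.033, 0.119, -0.173, 0.798], [10, 0.361, 0.24, 0.033, 0.119, -0.173, 0.798]],
  ],
)

```text
t: 29.0
tcp_pos: [557.0, 132.7, 337.9]
ee_rot: [[-0.426, 0.903, 0.048], [0.883, 0.427, -0.196], [-0.197, -0.041, -0.98]]
wrist_force: [-0.3, 0.2, -2.8]
finger_gap: 0.25
grasp_force: 98.5
```

>>> carry_out(
  moves=[
    [[10, 0.1, 0.02, 0, 0.03, -0.04, 0.2], [10, 0.21, 0.04, 0, 0.06, -0.09, 0.4], [10, 0.32, 0.06, -0.01, 0.09, -0.13, 0.6], [10, 0.427, 0.081, -0.011, 0.119, -0.173, 0.798], [10, 0.427, 0.081, -0.011, 0.119, -0.173, 0.798]],
  ],
)

```text
t: 29.5
tcp_pos: [524.8, 256.4, 313.9]
ee_rot: [[-0.039, 0.999, 0.01], [0.956, 0.04, -0.291], [-0.291, -0.002, -0.957]]
wrist_force: [-0.5, -1.2, -3.4]
finger_gap: 0.245
grasp_force: 98.7
```

```bash
cat >> h.py <<'E'
def hang(b,a,x):
    """outline of the white thing below the gripper at track x: lowest white point in both views -> nozzle"""
    out=[]
    for k in (b,a):
        u,v=proj(k,tk(x,0,60)); out.append((u,v))
    return out
E
python3 - <<'E'
from h import *
import pickle
a=snap('scene');b=snap('side');c=snap('wrist');pickle.dump((a,b,c),open('r5.pkl','wb'))
s=readout.read_state();p=s['tcp_pos'];R=s['ee_rot'];print(s['t'],p,'track',TR.T@(p-TO),s['grasp_force'],s['torque'],s['finger_gap'])
plan(p,R,[(tk(150,0,150),RA)])
# knob between pads in wrist view: Hough circle near grasp point; flange extents on its row set
g=p-R[:,2]*17; print('knob px',np.round(proj(c,g)),'nozzle px if aligned',np.round(proj(c,g+R[:,2]*143)))
# side view: white-mask difference vs r3 (empty rack)
a0,b0=pickle.load(open('r3.pkl','rb'))
for nm,k,k0 in (('side',b,b0),('scene',a,a0)):
    d=(cv2.absdiff(k['pixels'],k0['pixels']).max(2)>40)&(k['pixels'].min(2)>110)
    U,V=map(int,proj(k,tk(150,0,80))); m=np.zeros_like(d); m[V-60:V+60,U-50:U+50]=d[V-60:V+60,U-50:U+50]
    n,l,st,ce=cv2.connectedComponentsWithStats(m.astype(np.uint8)); i=1+st[1:,4].argmax()
    print(nm,st[i],'pred knob/fl/nozzle aligned',[np.round(proj(k,g+R[:,2]*t)).tolist() for t in (0,34,143)],'vertical',np.round(proj(k,g-[0,0,143])))
    for r in range(st[i][1],st[i][1]+st[i][3],4): 
        x=np.flatnonzero(l[r]==i); print(r,x.min(),x.max(),end='; ')
    print()
E
```

```text
29.65 [526.09738564 252.79184828 315.82308883] track [150.64703542   0.65497685 150.34763487] 98.687185049057 [ 0.49482118 -0.00738223 -0.03620068] 0.2474252294289419
to [525. 253. 315.] -> [0.002, -0.002, 0.001] [0.002, -0.002, 0.004] dist 1 deg 0
knob px [247. 267.] nozzle px if aligned [247. 184.]
side [211 191  13  16  85] pred knob/fl/nozzle aligned [[220.0, 192.0], [223.0, 199.0], [230.0, 219.0]] vertical [223. 229.]
191 218 218; 195 217 221; 199 212 223; 203 212 218; 
scene [300 129  54  37 475] pred knob/fl/nozzle aligned [[351.0, 131.0], [345.0, 139.0], [329.0, 162.0]] vertical [341. 163.]
129 349 352; 133 338 348; 137 338 347; 141 339 352; 145 339 353; 149 336 350; 153 333 340; 157 302 337; 161 310 332; 165 318 320;
```

>>> carry_out(
  moves=[
    [[10, 0, -0.002, 0.08, 0, 0, 0], [10, 0, -0.002, 0.16, 0, 0, 0], [10, 0, -0.002, 0.24, 0, 0, 0], [10, 0, -0.002, 0.32, 0, 0, 0], [10, 0, -0.002, 0.32, 0, 0, 0]],
  ],
)

```text
t: 30.15
tcp_pos: [525.1, 222.7, 222.1]
ee_rot: [[-0.037, 0.999, 0.008], [0.956, 0.037, -0.293], [-0.293, -0.003, -0.956]]
wrist_force: [0.3, -0.5, -2.0]
finger_gap: 0.248
grasp_force: 98.7
```

>>> carry_out(
  moves=[
    [[10, 0, 0, 0.025, 0, 0, 0], [10, 0, 0, 0.05, 0, 0, 0], [10, 0, 0, 0.07, 0, 0, 0], [10, 0, 0, 0.09, 0, 0, 0], [10, 0, 0, 0.09, 0, 0, 0]],
  ],
)

```text
t: 30.65
tcp_pos: [526.7, 217.7, 198.2]
ee_rot: [[-0.037, 0.999, 0.013], [0.956, 0.039, -0.291], [-0.291, 0.002, -0.957]]
wrist_force: [0.3, 1.6, -0.1]
finger_gap: 0.251
grasp_force: 99.5
```

>>> carry_out(
  moves=[
    [[24, 0, 0, 0, 0, 0, 0], [26, 0, 0, 0, 0, 0, 0], [45, 0, 0, 0, 0, 0, 0], [45, 0, 0, 0, 0, 0, 0], [45, 0, 0, 0, 0, 0, 0]],
  ],
)

```text
t: 31.15
tcp_pos: [526.4, 217.6, 198.2]
ee_rot: [[-0.037, 0.999, 0.012], [0.956, 0.039, -0.291], [-0.291, 0.001, -0.957]]
wrist_force: [-0.5, 0.5, -0.1]
finger_gap: 0.53
grasp_force: 0.0
```

>>> carry_out(
  moves=[
    [[45, 0, 0, -0.05, 0, 0, 0], [45, 0, 0, -0.15, 0, 0, 0], [45, 0, 0, -0.3, 0, 0, 0], [45, 0, 0, -0.45, 0, 0, 0], [45, 0, 0, -0.45, 0, 0, 0]],
  ],
)

```text
t: 31.65
tcp_pos: [526.4, 259.0, 333.0]
ee_rot: [[-0.036, 0.999, 0.02], [0.957, 0.04, -0.287], [-0.288, 0.009, -0.958]]
wrist_force: [-0.3, -0.1, -0.6]
finger_gap: 0.529
grasp_force: 0.0
```

```bash
cat >> h.py <<'E'
def check(a,b,xs):
    """white fraction in a small disc at the expected knob places, both fixed views"""
    for x in xs:
        f=[]
        for k in (a,b):
            u,v=map(int,np.round(proj(k,tk(x,0,39)))); w=k['pixels'][v-2:v+3,u-2:u+3].min(2); f.append(round(float((w>150).mean()),2))
        print('knob at',x,f)
E
python3 - <<'E'
from h import *
import pickle
a=snap('scene');b=snap('side');pickle.dump((a,b),open('r6.pkl','wb'))
check(a,b,(22,44,66,88,110))
a0,b0=pickle.load(open('r3.pkl','rb'))
for nm,k,k0 in (('side',b,b0),('scene',a,a0)):
    d=(cv2.absdiff(k['pixels'],k0['pixels']).max(2)>30)
    U,V=map(int,proj(k,tk(75,0,20))); m=d[V-30:V+30,U-30:U+30].astype(np.uint8)
    n,l,st,ce=cv2.connectedComponentsWithStats(m)
    print(nm,[(st[i].tolist(),(ce[i]+[U-30,V-30]).round().tolist()) for i in range(1,n) if st[i][4]>8],'expect 66:',[np.round(proj(k,tk(66,0,z))).tolist() for z in (37,3)], '22:',np.round(proj(k,tk(22,0,37))))
s=readout.read_state();p=s['tcp_pos'];R=s['ee_rot'];print(s['t'],p)
plan(p,R,inter(p,R,(610,-345,270),down(138),4))
E
```

```text
knob at 22 [0.92, 1.0]
knob at 44 [0.6, 1.0]
knob at 66 [0.92, 1.0]
knob at 88 [0.52, 0.76]
knob at 110 [0.44, 0.72]
side [([18, 27, 8, 10, 25], [208.0, 242.0]), ([23, 27, 19, 19, 168], [218.0, 246.0]), ([37, 37, 7, 8, 18], [227.0, 251.0]), ([54, 50, 6, 10, 31], [244.0, 265.0])] expect 66: [[215.0, 240.0], [218.0, 246.0]] 22: [207. 253.]
scene [([20, 24, 22, 20, 215], [350.0, 169.0]), ([0, 46, 3, 6, 17], [320.0, 185.0]), ([14, 47, 12, 9, 69], [338.0, 186.0])] expect 66: [[354.0, 163.0], [349.0, 170.0]] 22: [366. 166.]
31.75 [525.21466281 257.46603614 328.00201641]
to [546. 107. 314.] -> [-0.469, 0.051, 0.193] [-0.058, 0.14, -0.396] dist 153 deg 12
to [568. -44. 299.] -> [-0.481, -0.049, 0.16] [-0.058, 0.14, -0.396] dist 153 deg 12
to [ 589. -194.  285.] -> [-0.472, -0.148, 0.123] [-0.058, 0.14, -0.396] dist 153 deg 12
to [ 610. -345.  270.] -> [-0.44, -0.241, 0.086] [-0.058, 0.14, -0.396] dist 153 deg 12
```

>>> carry_out(
  moves=[
    [[45, -0.12, 0.01, 0.05, -0.01, 0.03, -0.1], [45, -0.24, 0.03, 0.1, -0.03, 0.07, -0.2], [45, -0.36, 0.04, 0.15, -0.04, 0.1, -0.3], [45, -0.469, 0.051, 0.193, -0.058, 0.14, -0.396], [45, -0.469, 0.051, 0.193, -0.058, 0.14, -0.396]],
  ],
)

```text
t: 32.25
tcp_pos: [545.2, 101.7, 311.6]
ee_rot: [[-0.232, 0.972, 0.028], [0.947, 0.232, -0.221], [-0.222, -0.025, -0.975]]
wrist_force: [0.0, 0.7, 0.3]
finger_gap: 0.526
grasp_force: 0.0
```

>>> carry_out(
  moves=[
    [[45, -0.12, -0.01, 0.04, -0.01, 0.03, -0.1], [45, -0.24, -0.02, 0.08, -0.03, 0.07, -0.2], [45, -0.36, -0.035, 0.12, -0.04, 0.1, -0.3], [45, -0.481, -0.049, 0.16, -0.058, 0.14, -0.396], [45, -0.481, -0.049, 0.16, -0.058, 0.14, -0.396]],
  ],
)

```text
t: 32.75
tcp_pos: [566.2, -48.6, 296.6]
ee_rot: [[-0.42, 0.907, 0.032], [0.896, 0.42, -0.146], [-0.146, -0.033, -0.989]]
wrist_force: [-1.1, 0.4, -0.0]
finger_gap: 0.53
grasp_force: 0.0
```

>>> carry_out(
  moves=[
    [[45, -0.12, -0.04, 0.03, -0.01, 0.03, -0.1], [45, -0.24, -0.07, 0.06, -0.03, 0.07, -0.2], [45, -0.36, -0.11, 0.09, -0.04, 0.1, -0.3], [45, -0.472, -0.148, 0.123, -0.058, 0.14, -0.396], [45, -0.472, -0.148, 0.123, -0.058, 0.14, -0.396]],
  ],
)

```text
t: 33.25
tcp_pos: [587.3, -198.7, 281.6]
ee_rot: [[-0.592, 0.805, 0.021], [0.803, 0.592, -0.071], [-0.07, -0.025, -0.997]]
wrist_force: [-0.4, 0.2, -0.6]
finger_gap: 0.529
grasp_force: 0.0
```

>>> carry_out(
  moves=[
    [[45, -0.11, -0.06, 0.02, -0.01, 0.03, -0.1], [45, -0.22, -0.12, 0.04, -0.03, 0.07, -0.2], [45, -0.33, -0.18, 0.065, -0.04, 0.1, -0.3], [45, -0.44, -0.241, 0.086, -0.058, 0.14, -0.396], [45, -0.44, -0.241, 0.086, -0.058, 0.14, -0.396]],
  ],
)

```text
t: 33.75
tcp_pos: [608.4, -348.8, 265.7]
ee_rot: [[-0.74, 0.672, -0.005], [0.672, 0.74, 0.001], [0.005, -0.002, -1.0]]
wrist_force: [-1.2, 0.6, -1.3]
finger_gap: 0.527
grasp_force: 0.0
```

```bash
python3 - <<'E'
from h import *
c=snap('wrist');s=readout.read_state();p=s['tcp_pos'];R=s['ee_rot'];print(s['t'],p,np.degrees(np.arctan2(R[1,0],R[0,0])))
for q in syr(c): print(q)
E
```

```text
33.8 [ 608.62719813 -346.61962349  266.57101874] 137.7476911772747
([1003.5, -245.0], (499, 322), [47, 65])
([509.2, -413.6], (150, 135), [26, 26])
([636.2, -286.9], (304, 143), [26, 97])
([708.3, -198.5], (402, 138), [66, 67])
([555.8, -296.0], (252, 95), [26, 28])
([426.9, -415.5], (95, 81), [58, 136])
```

```bash
python3 - <<'E'
from h import *
s=readout.read_state();p=s['tcp_pos'];R=s['ee_rot']
q=(555.8,-296,110);plan(p,R,way(p,q,137.7,186,2)+[((555.8,-296,7),down(186))])
p=np.array([555.8,-296,163.]);q=(555,-296,385);D=down(186)
plan(p,D,[(q,D)]+inter(q,D,tk(190,0,150),RB,4))
E
```

```text
to [ 582. -321.  188.] -> [0.121, 0.004, 0.261] [-0.002, -0.01, -0.841] dist 86 deg 24
to [ 556. -296.  110.] -> [0.11, 0.053, 0.261] [0.0, 0.0, -0.843] dist 86 deg 24
to [ 556. -296.    7.] -> [0.0, 0.0, 0.343] [0.0, 0.0, 0.0] dist 103 deg 0
to [ 555. -296.  385.] -> [0.003, 0.0, -0.74] [0.0, 0.0, 0.0] dist 222 deg 0
to [ 548. -168.  370.] -> [-0.021, 0.426, 0.048] [0.112, 0.119, -0.746] dist 129 deg 22
to [541. -40. 356.] -> [-0.177, 0.39, 0.019] [0.112, 0.119, -0.746] dist 129 deg 22
to [534.  87. 341.] -> [-0.308, 0.299, -0.015] [0.112, 0.119, -0.746] dist 129 deg 22
to [527. 215. 327.] -> [-0.393, 0.165, -0.049] [0.112, 0.119, -0.746] dist 129 deg 22
```

>>> carry_out(
  moves=[
    [[45, 0.03, 0.001, 0.07, 0, 0, -0.21], [45, 0.06, 0.002, 0.14, 0, 0, -0.42], [45, 0.09, 0.003, 0.21, 0, 0, -0.63], [45, 0.121, 0.004, 0.261, -0.002, -0.01, -0.841], [45, 0.121, 0.004, 0.261, -0.002, -0.01, -0.841]],
  ],
)

```text
t: 34.3
tcp_pos: [581.2, -316.9, 189.2]
ee_rot: [[-0.952, 0.306, -0.0], [0.306, 0.952, 0.001], [0.001, 0.001, -1.0]]
wrist_force: [-0.0, -0.2, 0.4]
finger_gap: 0.524
grasp_force: 0.0
```

>>> carry_out(
  moves=[
    [[45, 0.03, 0.013, 0.07, 0, 0, -0.21], [45, 0.06, 0.026, 0.14, 0, 0, -0.42], [45, 0.09, 0.04, 0.21, 0, 0, -0.63], [45, 0.11, 0.053, 0.261, 0, 0, -0.843], [45, 0.11, 0.053, 0.261, 0, 0, -0.843]],
  ],
)

```text
t: 34.8
tcp_pos: [555.7, -293.4, 111.7]
ee_rot: [[-0.994, -0.107, 0.001], [-0.107, 0.994, -0.0], [-0.001, -0.0, -1.0]]
wrist_force: [0.4, -0.1, -0.1]
finger_gap: 0.525
grasp_force: 0.0
```

>>> carry_out(
  moves=[
    [[45, 0, 0, 0.1, 0, 0, 0], [45, 0, 0, 0.2, 0, 0, 0], [45, 0, 0, 0.3, 0, 0, 0], [45, 0, 0, 0.343, 0, 0, 0], [45, 0, 0, 0.343, 0, 0, 0]],
  ],
)

```text
t: 35.3
tcp_pos: [556.9, -295.2, 9.2]
ee_rot: [[-0.994, -0.105, 0.002], [-0.105, 0.994, -0.001], [-0.002, -0.001, -1.0]]
wrist_force: [-0.1, -0.2, -0.3]
finger_gap: 0.526
grasp_force: 0.0
```

>>> carry_out(
  moves=[
    [[10, 0, 0, 0, 0, 0, 0], [10, 0, 0, 0, 0, 0, 0], [10, 0, 0, 0, 0, 0, 0], [10, 0, 0, 0, 0, 0, 0], [10, 0, 0, 0, 0, 0, 0]],
  ],
  squeeze=100,
)

```text
t: 35.8
tcp_pos: [557.7, -296.5, 11.3]
ee_rot: [[-0.994, -0.107, 0.005], [-0.107, 0.994, -0.004], [-0.005, -0.004, -1.0]]
wrist_force: [-1.4, -1.8, 5.7]
finger_gap: 0.248
grasp_force: 97.8
```

>>> carry_out(
  moves=[
    [[10, 0, 0, -0.05, 0, 0, 0], [10, 0, 0, -0.15, 0, 0, 0], [10, 0, 0, -0.28, 0, 0, 0], [10, 0, 0, -0.4, 0, 0, 0], [10, 0, 0, -0.52, 0, 0, 0]],
  ],
)

```text
t: 36.3
tcp_pos: [556.1, -295.2, 167.5]
ee_rot: [[-0.994, -0.107, 0.004], [-0.107, 0.994, -0.002], [-0.003, -0.002, -1.0]]
wrist_force: [0.9, -0.1, -3.3]
finger_gap: 0.25
grasp_force: 98.1
```

>>> carry_out(
  moves=[
    [[20, 0, 0, 0, 0, 0, 0], [22, 0, 0, 0, 0, 0, 0], [23, 0, 0, 0, 0, 0, 0], [23.4, 0, 0, 0, 0, 0, 0], [23.4, 0, 0, 0, 0, 0, 0]],
  ],
)

```text
t: 36.8
tcp_pos: [555.8, -295.0, 164.5]
ee_rot: [[-0.994, -0.107, 0.002], [-0.107, 0.994, -0.001], [-0.002, -0.001, -1.0]]
wrist_force: [0.6, 0.3, -2.2]
finger_gap: 0.273
grasp_force: 37.7
```

>>> carry_out(
  moves=[
    [[24, 0, 0, 0, 0, 0, 0], [24.2, 0, 0, 0, 0, 0, 0], [24.2, 0, 0, 0, 0, 0, 0], [24.2, 0, 0, 0, 0, 0, 0], [24.2, 0, 0, 0, 0, 0, 0]],
  ],
)

```text
t: 37.3
tcp_pos: [556.6, -295.4, 165.9]
ee_rot: [[-0.994, -0.107, 0.004], [-0.107, 0.994, -0.002], [-0.004, -0.003, -1.0]]
wrist_force: [-0.2, -0.6, -3.0]
finger_gap: 0.286
grasp_force: 20.7
```

>>> carry_out(
  moves=[
    [[24.2, 0, 0, 0, 0, 0, 0], [24.2, 0, 0, 0, 0, 0, 0], [10, 0, 0, 0, 0, 0, 0], [10, 0, 0, 0, 0, 0, 0], [10, 0, 0, 0, 0, 0, 0]],
  ],
  squeeze=100,
)

```text
t: 37.8
tcp_pos: [556.4, -295.4, 165.8]
ee_rot: [[-0.994, -0.107, 0.004], [-0.107, 0.994, -0.002], [-0.003, -0.002, -1.0]]
wrist_force: [-0.6, 0.1, -1.9]
finger_gap: 0.248
grasp_force: 98.0
```

```bash
python3 - <<'E'
from h import *
s=readout.read_state();print(s['t'],s['grasp_force'],s['torque'],s['finger_gap'],s['wrist_force'])
p=s['tcp_pos'];R=s['ee_rot'];print(p)
q=(p[0],p[1],400);D=R
plan(p,R,[(q,D)]+inter(q,D,tk(190,0,175),RB,4)+[(tk(190,0,27),RB)])
E
```

```text
37.8 98.03600549697876 [ 0.04295159 -0.03167175 -0.01004537] 0.24791908394150902 [-0.61159378  0.09178329 -1.9424078 ]
[ 556.36378194 -295.38268717  165.79408786]
to [ 556. -295.  400.] -> [-0.003, -0.002, -0.781] [0.0, 0.0, 0.0] dist 234 deg 0
to [ 549. -166.  388.] -> [-0.022, 0.432, 0.04] [0.109, 0.12, -0.745] dist 130 deg 22
to [541. -37. 375.] -> [-0.179, 0.395, 0.011] [0.109, 0.12, -0.745] dist 130 deg 22
to [534.  93. 363.] -> [-0.31, 0.303, -0.023] [0.109, 0.12, -0.745] dist 130 deg 22
to [527. 222. 351.] -> [-0.396, 0.167, -0.057] [0.109, 0.12, -0.745] dist 130 deg 22
to [528. 179. 209.] -> [0.0, 0.0, 0.493] [-0.0, -0.0, 0.0] dist 148 deg 0
```

>>> carry_out(
  moves=[
    [[10, 0, 0, -0.14, 0, 0, 0], [10, 0, 0, -0.3, 0, 0, 0], [10, 0, 0, -0.46, 0, 0, 0], [10, 0, 0, -0.62, 0, 0, 0], [10, 0, 0, -0.78, 0, 0, 0]],
  ],
)

```text
t: 38.3
tcp_pos: [555.1, -294.6, 402.1]
ee_rot: [[-0.994, -0.107, 0.004], [-0.107, 0.994, -0.003], [-0.004, -0.003, -1.0]]
wrist_force: [1.9, -1.5, -2.3]
finger_gap: 0.245
grasp_force: 98.8
```

>>> carry_out(
  moves=[
    [[10, -0.005, 0.1, 0.01, 0.03, 0.03, -0.18], [10, -0.01, 0.21, 0.02, 0.05, 0.06, -0.37], [10, -0.016, 0.32, 0.03, 0.08, 0.09, -0.56], [10, -0.022, 0.432, 0.04, 0.109, 0.12, -0.745], [10, -0.022, 0.432, 0.04, 0.109, 0.12, -0.745]],
  ],
)

```text
t: 38.8
tcp_pos: [548.0, -161.3, 387.8]
ee_rot: [[-0.882, -0.469, -0.037], [-0.466, 0.882, -0.07], [0.066, -0.045, -0.997]]
wrist_force: [-0.1, -0.5, -2.4]
finger_gap: 0.253
grasp_force: 99.0
```

>>> carry_out(
  moves=[
    [[10, -0.045, 0.1, 0.003, 0.03, 0.03, -0.18], [10, -0.09, 0.2, 0.006, 0.05, 0.06, -0.37], [10, -0.135, 0.3, 0.009, 0.08, 0.09, -0.56], [10, -0.179, 0.395, 0.011, 0.109, 0.12, -0.745], [10, -0.179, 0.395, 0.011, 0.109, 0.12, -0.745]],
  ],
)

```text
t: 39.3
tcp_pos: [540.6, -32.8, 375.1]
ee_rot: [[-0.649, -0.759, -0.051], [-0.747, 0.648, -0.149], [0.146, -0.059, -0.987]]
wrist_force: [-0.9, 0.4, -1.3]
finger_gap: 0.249
grasp_force: 99.3
```

>>> carry_out(
  moves=[
    [[10, -0.08, 0.075, -0.006, 0.03, 0.03, -0.18], [10, -0.16, 0.15, -0.012, 0.05, 0.06, -0.37], [10, -0.23, 0.225, -0.018, 0.08, 0.09, -0.56], [10, -0.31, 0.303, -0.023, 0.109, 0.12, -0.745], [10, -0.31, 0.303, -0.023, 0.109, 0.12, -0.745]],
  ],
)

```text
t: 39.8
tcp_pos: [533.1, 96.3, 362.3]
ee_rot: [[-0.326, -0.945, -0.034], [-0.918, 0.325, -0.227], [0.225, -0.043, -0.973]]
wrist_force: [-0.7, -1.9, -1.6]
finger_gap: 0.247
grasp_force: 99.3
```

>>> carry_out(
  moves=[
    [[10, -0.1, 0.04, -0.015, 0.03, 0.03, -0.18], [10, -0.2, 0.08, -0.03, 0.05, 0.06, -0.37], [10, -0.3, 0.125, -0.043, 0.08, 0.09, -0.56], [10, -0.396, 0.167, -0.057, 0.109, 0.12, -0.745], [10, -0.396, 0.167, -0.057, 0.109, 0.12, -0.745]],
  ],
)

```text
t: 40.3
tcp_pos: [525.8, 225.2, 349.5]
ee_rot: [[0.04, -0.999, 0.011], [-0.956, -0.042, -0.292], [0.292, 0.002, -0.956]]
wrist_force: [-0.0, -0.2, -3.2]
finger_gap: 0.248
grasp_force: 99.3
```

```bash
cat >> h.py <<'E'
def lean(x,R,p,off=15):
    import pickle
    a0,b0=pickle.load(open('r6.pkl','rb')); a=snap('scene');b=snap('side'); g=p-R[:,2]*off
    for nm,k,k0 in (('side',b,b0),('scene',a,a0)):
        d=(cv2.absdiff(k['pixels'],k0['pixels']).max(2)>40)&(k['pixels'].min(2)>110)
        U,V=map(int,proj(k,g)); m=np.zeros_like(d); m[V-15:V+60,U-35:U+35]=d[V-15:V+60,U-35:U+35]
        print(nm,'pred knob/fl/nozzle',[np.round(proj(k,g+R[:,2]*t)).tolist() for t in (0,34,143)],'vertical',np.round(proj(k,g-[0,0,143])))
        for r in range(V-12,V+50,5):
            q=np.flatnonzero(m[r]); 
            if len(q): print(r,[(int(z[0]),int(z[-1])) for z in np.split(q,np.flatnonzero(np.diff(q)>1)+1)],end='; ')
        print()
E
python3 - <<'E'
from h import *
s=readout.read_state();p=s['tcp_pos'];R=s['ee_rot'];print(s['t'],p,'track',TR.T@(p-TO),s['grasp_force'],s['torque'],s['finger_gap'])
plan(p,R,[(tk(190,0,175),RB)]); lean(190,R,p)
E
```

```text
40.3 [525.78822757 225.17576    349.48569286] track [186.86760965  -0.71407446 174.47460156] 99.2946982383728 [ 0.40987097  0.07874982 -0.00335444] 0.24795015406148932
to [527. 222. 351.] -> [0.01, -0.002, -0.002] [0.001, 0.001, 0.007] dist 3 deg 0
side pred knob/fl/nozzle [[226.0, 178.0], [228.0, 185.0], [235.0, 206.0]] vertical [228. 216.]
165 [(190, 204)]; 170 [(191, 206), (210, 210)]; 175 [(195, 203), (212, 213), (224, 225)]; 180 [(224, 228), (236, 241)]; 185 [(219, 226), (228, 229), (232, 241)]; 190 [(226, 238)]; 195 [(225, 230), (258, 258)]; 200 [(232, 233), (240, 241), (255, 256)]; 205 [(236, 236), (238, 238), (254, 254)]; 215 [(246, 249)]; 
scene pred knob/fl/nozzle [[343.0, 122.0], [337.0, 131.0], [321.0, 155.0]] vertical [334. 156.]
110 [(362, 365)]; 115 [(362, 364)]; 120 [(338, 343)]; 125 [(328, 340)]; 130 [(328, 340)]; 135 [(329, 343)]; 140 [(328, 342)]; 145 [(324, 331)]; 150 [(317, 327)]; 155 [(316, 321)]; 160 [(308, 310)];
```

>>> carry_out(
  moves=[
    [[10, 0, 0, 0.08, 0, 0, 0], [10, 0, 0, 0.18, 0, 0, 0], [10, 0, 0, 0.28, 0, 0, 0], [10, 0, 0, 0.38, 0, 0, 0], [10, 0, 0, 0.4, 0, 0, 0]],
  ],
)

```text
t: 40.9
tcp_pos: [526.1, 184.5, 233.5]
ee_rot: [[0.033, -0.999, 0.006], [-0.955, -0.033, -0.294], [0.294, 0.004, -0.956]]
wrist_force: [-0.4, -0.4, -2.2]
finger_gap: 0.249
grasp_force: 99.2
```

>>> carry_out(
  moves=[
    [[10, 0, 0, 0.025, 0, 0, 0], [10, 0, 0, 0.05, 0, 0, 0], [10, 0, 0, 0.07, 0, 0, 0], [10, 0, 0, 0.085, 0, 0, 0], [10, 0, 0, 0.085, 0, 0, 0]],
  ],
)

```text
t: 41.4
tcp_pos: [527.3, 180.1, 211.2]
ee_rot: [[0.037, -0.999, 0.01], [-0.955, -0.038, -0.293], [0.293, 0.001, -0.956]]
wrist_force: [-0.9, 0.5, -2.8]
finger_gap: 0.249
grasp_force: 99.2
```

```bash
python3 - <<'E'
from h import *
s=readout.read_state();p=s['tcp_pos'];R=s['ee_rot'];print(s['t'],'track',TR.T@(p-TO),s['wrist_force'],s['finger_gap'])
E
```

```text
41.4 track [189.54861719  -0.94579665  29.02073607] [-0.87989558  0.45035603 -2.82222388] 0.24906093803233778
```

>>> carry_out(
  moves=[
    [[10, 0, 0, 0.01, 0, 0, 0], [10, 0, 0, 0.017, 0, 0, 0], [10, 0, 0, 0.017, 0, 0, 0], [24, 0, 0, 0.017, 0, 0, 0], [25, 0, 0, 0.017, 0, 0, 0]],
  ],
)

```text
t: 41.9
tcp_pos: [528.6, 179.5, 208.5]
ee_rot: [[0.036, -0.999, 0.015], [-0.956, -0.039, -0.291], [0.291, -0.004, -0.957]]
wrist_force: [0.4, 3.7, 8.1]
finger_gap: 0.298
grasp_force: 8.4
```

>>> carry_out(
  moves=[
    [[45, 0, 0, 0, 0, 0, 0], [45, 0, 0, 0, 0, 0, 0], [45, 0, 0, 0, 0, 0, 0], [45, 0, 0, 0, 0, 0, 0], [45, 0, 0, 0, 0, 0, 0]],
  ],
)

```text
t: 42.4
tcp_pos: [527.4, 178.6, 206.4]
ee_rot: [[0.036, -0.999, 0.011], [-0.955, -0.038, -0.293], [0.293, 0.001, -0.956]]
wrist_force: [-1.0, -0.2, -0.5]
finger_gap: 0.528
grasp_force: 0.0
```

>>> carry_out(
  moves=[
    [[45, 0, 0, -0.05, 0, 0, 0], [45, 0, 0, -0.15, 0, 0, 0], [45, 0, 0, -0.3, 0, 0, 0], [45, 0, 0, -0.43, 0, 0, 0], [45, 0, 0, -0.43, 0, 0, 0]],
  ],
)

```text
t: 42.9
tcp_pos: [527.6, 218.1, 334.7]
ee_rot: [[0.035, -0.999, 0.018], [-0.956, -0.039, -0.29], [0.29, -0.007, -0.957]]
wrist_force: [0.0, 0.3, -0.1]
finger_gap: 0.527
grasp_force: 0.0
```

```bash
python3 - <<'E'
from h import *
import pickle
a=snap('scene');b=snap('side');a0,b0=pickle.load(open('r6.pkl','rb'));pickle.dump((a,b),open('r7.pkl','wb'))
for nm,k,k0 in (('side',b,b0),('scene',a,a0)):
    d=(cv2.absdiff(k['pixels'],k0['pixels']).max(2)>30)
    U,V=map(int,proj(k,tk(120,0,20))); m=d[V-30:V+30,U-30:U+30].astype(np.uint8)
    n,l,st,ce=cv2.connectedComponentsWithStats(m)
    print(nm,[(st[i].tolist(),(ce[i]+[U-30,V-30]).round().tolist()) for i in range(1,n) if st[i][4]>8],'expect 110:',[np.round(proj(k,tk(110,0,z))).tolist() for z in (37,3)])
s=readout.read_state();p=s['tcp_pos'];R=s['ee_rot'];print(s['t'],p)
plan(p,R,inter(p,R,(560,-370,270),down(220),4))
E
```

```text
side [([55, 0, 5, 9, 26], [253.0, 202.0]), ([50, 9, 10, 12, 65], [248.0, 212.0]), ([18, 29, 6, 9, 21], [215.0, 230.0]), ([23, 29, 18, 18, 159], [226.0, 235.0]), ([37, 37, 6, 8, 16], [235.0, 238.0]), ([55, 53, 5, 7, 23], [253.0, 255.0])] expect 110: [[223.0, 228.0], [225.0, 234.0]]
scene [([31, 0, 9, 4, 32], [341.0, 135.0]), ([45, 0, 10, 5, 36], [355.0, 136.0]), ([0, 21, 8, 5, 28], [309.0, 157.0]), ([20, 24, 23, 20, 208], [338.0, 166.0]), ([16, 47, 12, 9, 72], [327.0, 184.0]), ([0, 48, 2, 6, 11], [307.0, 184.0])] expect 110: [[342.0, 161.0], [337.0, 168.0]]
43.0 [526.45500388 216.74585477 330.29251314]
to [535.  70. 315.] -> [0.454, -0.009, 0.191] [-0.068, -0.138, 0.452] dist 148 deg 14
to [543. -77. 300.] -> [0.451, -0.118, 0.158] [-0.068, -0.138, 0.452] dist 148 deg 14
to [ 552. -223.  285.] -> [0.422, -0.222, 0.122] [-0.068, -0.138, 0.452] dist 148 deg 14
to [ 560. -370.  270.] -> [0.369, -0.315, 0.085] [-0.068, -0.138, 0.452] dist 148 deg 14
```

Third one is in line at x ≈ 110. On to the last.

>>> carry_out(
  moves=[
    [[45, 0.12, 0, 0.05, -0.02, -0.03, 0.11], [45, 0.24, 0, 0.1, -0.03, -0.07, 0.22], [45, 0.36, 0, 0.15, -0.05, -0.1, 0.34], [45, 0.454, -0.009, 0.191, -0.068, -0.138, 0.452], [45, 0.454, -0.009, 0.191, -0.068, -0.138, 0.452]],
  ],
)

```text
t: 43.5
tcp_pos: [533.6, 65.5, 313.4]
ee_rot: [[-0.194, -0.981, -0.021], [-0.955, 0.194, -0.224], [0.224, -0.023, -0.974]]
wrist_force: [0.2, 1.1, -0.4]
finger_gap: 0.524
grasp_force: 0.0
```

>>> carry_out(
  moves=[
    [[45, 0.12, -0.03, 0.04, -0.02, -0.03, 0.11], [45, 0.24, -0.06, 0.08, -0.03, -0.07, 0.22], [45, 0.36, -0.09, 0.12, -0.05, -0.1, 0.34], [45, 0.451, -0.118, 0.158, -0.068, -0.138, 0.452], [45, 0.451, -0.118, 0.158, -0.068, -0.138, 0.452]],
  ],
)

```text
t: 44.0
tcp_pos: [542.0, -80.2, 298.0]
ee_rot: [[-0.41, -0.911, -0.033], [-0.9, 0.41, -0.149], [0.149, -0.032, -0.988]]
wrist_force: [0.1, 0.9, -0.6]
finger_gap: 0.528
grasp_force: 0.0
```

>>> carry_out(
  moves=[
    [[45, 0.11, -0.06, 0.03, -0.02, -0.03, 0.11], [45, 0.22, -0.12, 0.06, -0.03, -0.07, 0.22], [45, 0.33, -0.17, 0.09, -0.05, -0.1, 0.34], [45, 0.422, -0.222, 0.122, -0.068, -0.138, 0.452], [45, 0.422, -0.222, 0.122, -0.068, -0.138, 0.452]],
  ],
)

```text
t: 44.5
tcp_pos: [550.5, -226.4, 282.6]
ee_rot: [[-0.605, -0.796, -0.027], [-0.793, 0.605, -0.072], [0.073, -0.023, -0.997]]
wrist_force: [-0.3, 0.5, -1.0]
finger_gap: 0.531
grasp_force: 0.0
```

>>> carry_out(
  moves=[
    [[45, 0.1, -0.08, 0.02, -0.02, -0.03, 0.11], [45, 0.2, -0.16, 0.04, -0.03, -0.07, 0.22], [45, 0.29, -0.24, 0.06, -0.05, -0.1, 0.34], [45, 0.369, -0.315, 0.085, -0.068, -0.138, 0.452], [45, 0.369, -0.315, 0.085, -0.068, -0.138, 0.452]],
  ],
)

```text
t: 45.0
tcp_pos: [558.8, -372.8, 266.9]
ee_rot: [[-0.769, -0.64, -0.004], [-0.64, 0.769, 0.002], [0.002, 0.004, -1.0]]
wrist_force: [-1.1, 0.7, -0.9]
finger_gap: 0.527
grasp_force: 0.0
```

```bash
python3 - <<'E'
from h import *
c=snap('wrist');s=readout.read_state();p=s['tcp_pos'];R=s['ee_rot'];print(s['t'],p,np.degrees(np.arctan2(R[1,0],R[0,0])))
for q in syr(c): print(q)
E
```

```text
45.05 [ 559.01180309 -370.76417739  267.5249077 ] -140.06361116291043
([708.9, -196.0], (276, 325), [43, 56])
([509.5, -414.5], (247, 106), [24, 27])
([426.2, -407.2], (301, 49), [28, 135])
```

```bash
python3 - <<'E'
from h import *
s=readout.read_state();p=s['tcp_pos'];R=s['ee_rot']
q=(509.5,-414.5,110);plan(p,R,way(p,q,219.9,175,2)+[((509.5,-414.5,7),down(175))])
E
```

```text
to [ 534. -393.  189.] -> [0.11, -0.004, 0.263] [0.007, -0.004, 0.785] dist 85 deg 22
to [ 510. -414.  110.] -> [0.101, -0.045, 0.263] [0.0, 0.0, 0.784] dist 85 deg 22
to [ 510. -414.    7.] -> [0.0, 0.0, 0.343] [0.0, 0.0, 0.0] dist 103 deg 0
```

>>> carry_out(
  moves=[
    [[45, 0.03, -0.001, 0.07, 0, 0, 0.2], [45, 0.06, -0.002, 0.14, 0, 0, 0.4], [45, 0.09, -0.003, 0.21, 0, 0, 0.6], [45, 0.11, -0.004, 0.263, 0.007, -0.004, 0.785], [45, 0.11, -0.004, 0.263, 0.007, -0.004, 0.785]],
  ],
)

```text
t: 45.55
tcp_pos: [533.7, -389.8, 188.5]
ee_rot: [[-0.953, -0.301, -0.001], [-0.301, 0.953, 0.001], [0.001, 0.002, -1.0]]
wrist_force: [-0.5, -0.3, 0.3]
finger_gap: 0.53
grasp_force: 0.0
```

>>> carry_out(
  moves=[
    [[45, 0.03, -0.012, 0.07, 0, 0, 0.2], [45, 0.06, -0.024, 0.14, 0, 0, 0.4], [45, 0.085, -0.036, 0.21, 0, 0, 0.6], [45, 0.101, -0.045, 0.263, 0, 0, 0.784], [45, 0.101, -0.045, 0.263, 0, 0, 0.784]],
  ],
)

```text
t: 46.05
tcp_pos: [509.7, -412.9, 110.7]
ee_rot: [[-0.996, 0.084, 0.0], [0.084, 0.996, 0.0], [-0.0, 0.0, -1.0]]
wrist_force: [0.3, -0.0, -0.0]
finger_gap: 0.529
grasp_force: 0.0
```

>>> carry_out(
  moves=[
    [[45, 0, 0, 0.1, 0, 0, 0], [45, 0, 0, 0.2, 0, 0, 0], [45, 0, 0, 0.3, 0, 0, 0], [45, 0, 0, 0.343, 0, 0, 0], [45, 0, 0, 0.343, 0, 0, 0]],
  ],
)

```text
t: 46.55
tcp_pos: [510.4, -413.6, 8.4]
ee_rot: [[-0.997, 0.083, 0.001], [0.083, 0.997, -0.0], [-0.001, -0.0, -1.0]]
wrist_force: [-0.1, -0.4, 0.4]
finger_gap: 0.525
grasp_force: 0.0
```

>>> carry_out(
  moves=[
    [[10, 0, 0, 0, 0, 0, 0], [10, 0, 0, 0, 0, 0, 0], [10, 0, 0, 0, 0, 0, 0], [10, 0, 0, 0, 0, 0, 0], [10, 0, 0, 0, 0, 0, 0]],
  ],
  squeeze=100,
)

```text
t: 47.05
tcp_pos: [511.9, -415.7, 10.9]
ee_rot: [[-0.996, 0.086, 0.006], [0.086, 0.996, -0.004], [-0.006, -0.003, -1.0]]
wrist_force: [1.9, 2.1, 6.2]
finger_gap: 0.259
grasp_force: 97.8
```

>>> carry_out(
  moves=[
    [[10, 0, 0, -0.05, 0, 0, 0], [10, 0, 0, -0.15, 0, 0, 0], [10, 0, 0, -0.28, 0, 0, 0], [10, 0, 0, -0.4, 0, 0, 0], [10, 0, 0, -0.52, 0, 0, 0]],
  ],
)

```text
t: 47.55
tcp_pos: [509.6, -414.5, 167.6]
ee_rot: [[-0.996, 0.087, 0.002], [0.087, 0.996, -0.002], [-0.003, -0.002, -1.0]]
wrist_force: [0.8, -0.6, -2.8]
finger_gap: 0.253
grasp_force: 98.1
```

>>> carry_out(
  moves=[
    [[20, 0, 0, 0, 0, 0, 0], [22, 0, 0, 0, 0, 0, 0], [23, 0, 0, 0, 0, 0, 0], [23.4, 0, 0, 0, 0, 0, 0], [23.4, 0, 0, 0, 0, 0, 0]],
  ],
)

```text
t: 48.05
tcp_pos: [509.4, -414.1, 163.8]
ee_rot: [[-0.996, 0.087, 0.001], [0.087, 0.996, -0.0], [-0.001, -0.0, -1.0]]
wrist_force: [0.4, 0.3, -2.5]
finger_gap: 0.28
grasp_force: 37.6
```

>>> carry_out(
  moves=[
    [[24, 0, 0, 0, 0, 0, 0], [24.2, 0, 0, 0, 0, 0, 0], [24.2, 0, 0, 0, 0, 0, 0], [24.2, 0, 0, 0, 0, 0, 0], [24.2, 0, 0, 0, 0, 0, 0]],
  ],
)

```text
t: 48.55
tcp_pos: [509.9, -414.6, 164.9]
ee_rot: [[-0.996, 0.087, 0.002], [0.087, 0.996, -0.002], [-0.002, -0.002, -1.0]]
wrist_force: [0.9, -0.4, -2.5]
finger_gap: 0.285
grasp_force: 20.5
```

>>> carry_out(
  moves=[
    [[24.2, 0, 0, 0, 0, 0, 0], [24.2, 0, 0, 0, 0, 0, 0], [10, 0, 0, 0, 0, 0, 0], [10, 0, 0, 0, 0, 0, 0], [10, 0, 0, 0, 0, 0, 0]],
  ],
  squeeze=100,
)

```text
t: 49.05
tcp_pos: [510.0, -414.6, 164.9]
ee_rot: [[-0.996, 0.087, 0.002], [0.087, 0.996, -0.002], [-0.002, -0.002, -1.0]]
wrist_force: [0.1, 0.7, -1.7]
finger_gap: 0.246
grasp_force: 98.1
```

```bash
python3 - <<'E'
from h import *
s=readout.read_state();print(s['t'],s['grasp_force'],s['torque'],s['finger_gap'],s['wrist_force'])
p=s['tcp_pos'];R=s['ee_rot'];print(p)
q=(p[0],p[1],405);D=R
plan(p,R,[(q,D)]+inter(q,D,tk(232,0,175),RA,4)+[(tk(232,0,27),RA)])
E
```

```text
49.05 98.06001663208008 [ 0.0457067   0.04317493 -0.00171203] 0.24644413308712265 [ 0.11816282  0.67731889 -1.68816841]
[ 509.99481074 -414.64683262  164.93572375]
to [ 510. -415.  405.] -> [-0.002, -0.001, -0.8] [0.0, 0.0, 0.0] dist 240 deg 0
to [ 515. -265.  395.] -> [0.028, 0.497, 0.034] [0.107, -0.12, 0.717] dist 150 deg 21
to [ 519. -116.  384.] -> [0.202, 0.456, 0.001] [0.107, -0.12, 0.717] dist 150 deg 21
to [524.  33. 374.] -> [0.348, 0.355, -0.038] [0.107, -0.12, 0.717] dist 150 deg 21
to [528. 182. 363.] -> [0.447, 0.208, -0.077] [0.107, -0.12, 0.717] dist 150 deg 21
to [530. 139. 222.] -> [-0.0, -0.0, 0.493] [-0.0, 0.0, -0.0] dist 148 deg 0
```

>>> carry_out(
  moves=[
    [[10, 0, 0, -0.14, 0, 0, 0], [10, 0, 0, -0.3, 0, 0, 0], [10, 0, 0, -0.46, 0, 0, 0], [10, 0, 0, -0.62, 0, 0, 0], [10, 0, 0, -0.78, 0, 0, 0]],
  ],
)

```text
t: 49.55
tcp_pos: [509.1, -413.8, 401.4]
ee_rot: [[-0.996, 0.087, 0.003], [0.087, 0.996, -0.003], [-0.003, -0.002, -1.0]]
wrist_force: [1.1, -2.1, -1.4]
finger_gap: 0.25
grasp_force: 98.9
```

>>> carry_out(
  moves=[
    [[10, 0.007, 0.12, 0.008, 0.03, -0.03, 0.18], [10, 0.014, 0.25, 0.016, 0.05, -0.06, 0.36], [10, 0.02, 0.38, 0.025, 0.08, -0.09, 0.54], [10, 0.028, 0.497, 0.034, 0.107, -0.12, 0.717], [10, 0.028, 0.497, 0.034, 0.107, -0.12, 0.717]],
  ],
)

```text
t: 50.05
tcp_pos: [513.6, -260.5, 389.2]
ee_rot: [[-0.901, 0.431, 0.047], [0.427, 0.901, -0.068], [-0.071, -0.041, -0.997]]
wrist_force: [-0.7, -0.2, -1.9]
finger_gap: 0.251
grasp_force: 99.1
```

>>> carry_out(
  moves=[
    [[10, 0.05, 0.115, 0, 0.03, -0.03, 0.18], [10, 0.1, 0.23, 0, 0.05, -0.06, 0.36], [10, 0.15, 0.345, 0, 0.08, -0.09, 0.54], [10, 0.202, 0.456, 0.001, 0.107, -0.12, 0.717], [10, 0.202, 0.456, 0.001, 0.107, -0.12, 0.717]],
  ],
)

```text
t: 50.55
tcp_pos: [518.2, -111.8, 378.2]
ee_rot: [[-0.689, 0.722, 0.063], [0.709, 0.69, -0.145], [-0.148, -0.055, -0.987]]
wrist_force: [0.6, -0.8, -3.0]
finger_gap: 0.253
grasp_force: 99.4
```

>>> carry_out(
  moves=[
    [[10, 0.09, 0.09, -0.01, 0.03, -0.03, 0.18], [10, 0.175, 0.18, -0.02, 0.05, -0.06, 0.36], [10, 0.26, 0.27, -0.03, 0.08, -0.09, 0.54], [10, 0.348, 0.355, -0.038, 0.107, -0.12, 0.717], [10, 0.348, 0.355, -0.038, 0.107, -0.12, 0.717]],
  ],
)

```text
t: 51.05
tcp_pos: [523.0, 37.1, 367.0]
ee_rot: [[-0.389, 0.92, 0.051], [0.894, 0.39, -0.223], [-0.225, -0.041, -0.974]]
wrist_force: [0.7, -0.9, -2.4]
finger_gap: 0.25
grasp_force: 99.5
```

>>> carry_out(
  moves=[
    [[10, 0.11, 0.05, -0.02, 0.03, -0.03, 0.18], [10, 0.225, 0.1, -0.04, 0.05, -0.06, 0.36], [10, 0.34, 0.155, -0.06, 0.08, -0.09, 0.54], [10, 0.447, 0.208, -0.077, 0.107, -0.12, 0.717], [10, 0.447, 0.208, -0.077, 0.107, -0.12, 0.717]],
  ],
)

```text
t: 51.55
tcp_pos: [527.8, 186.1, 355.4]
ee_rot: [[-0.039, 0.999, 0.01], [0.956, 0.04, -0.291], [-0.291, -0.001, -0.957]]
wrist_force: [-0.2, -0.9, -2.5]
finger_gap: 0.249
grasp_force: 99.6
```

```bash
python3 - <<'E'
from h import *
s=readout.read_state();p=s['tcp_pos'];R=s['ee_rot'];print(s['t'],'track',TR.T@(p-TO),s['grasp_force'],s['torque'],s['finger_gap'])
lean(232,R,p);s=readout.read_state();p=s['tcp_pos'];R=s['ee_rot']
plan(p,R,[(tk(232,0,175),RA)]); 
E
```

```text
51.55 track [ 2.26010075e+02 -1.79947940e-01  1.68742668e+02] 99.58932280540466 [ 0.40248364  0.03862955 -0.03735319] 0.24867331490696779
side pred knob/fl/nozzle [[233.0, 168.0], [235.0, 176.0], [241.0, 197.0]] vertical [234. 207.]
156 [(198, 205), (208, 208), (213, 214)]; 161 [(198, 201), (221, 221)]; 166 [(198, 204), (206, 206), (215, 216), (221, 221), (232, 233)]; 171 [(198, 204), (209, 210), (214, 216), (227, 228), (231, 234), (242, 246)]; 176 [(206, 206), (226, 233), (235, 235), (239, 247), (249, 249)]; 181 [(232, 245)]; 186 [(236, 236), (245, 245)]; 191 [(238, 239), (246, 246), (259, 261)]; 196 [(225, 230), (242, 242), (256, 259)]; 201 [(253, 256)]; 206 [(249, 253)]; 211 [(246, 251), (259, 259)]; 216 [(245, 248)]; 
scene pred knob/fl/nozzle [[330.0, 121.0], [324.0, 130.0], [309.0, 154.0]] vertical [322. 155.]
109 [(347, 350)]; 114 [(347, 349)]; 119 [(327, 329)]; 124 [(315, 326)]; 129 [(316, 326)]; 134 [(317, 331)]; 139 [(315, 331)]; 144 [(312, 319)]; 149 [(305, 306), (308, 315)]; 154 [(294, 298), (300, 312)]; 159 [(294, 298), (311, 311), (333, 335), (340, 347)]; 164 [(329, 334), (336, 342), (346, 346)]; 169 [(333, 344)]; 
to [528. 182. 363.] -> [-0.008, 0.001, -0.02] [0.0, -0.0, 0.006] dist 7 deg 0
```

>>> carry_out(
  moves=[
    [[10, 0, 0, 0.08, 0, 0, 0], [10, 0, 0, 0.18, 0, 0, 0], [10, 0, 0, 0.28, 0, 0, 0], [10, 0, 0, 0.37, 0, 0, 0], [10, 0, 0, 0.39, 0, 0, 0]],
  ],
)

```text
t: 52.15
tcp_pos: [527.5, 146.0, 243.5]
ee_rot: [[-0.037, 0.999, 0.008], [0.955, 0.037, -0.293], [-0.293, -0.003, -0.956]]
wrist_force: [-0.0, 0.2, -2.3]
finger_gap: 0.244
grasp_force: 99.4
```

>>> carry_out(
  moves=[
    [[10, 0, 0, 0.025, 0, 0, 0], [10, 0, 0, 0.05, 0, 0, 0], [10, 0, 0, 0.065, 0, 0, 0], [10, 0, 0, 0.08, 0, 0, 0], [10, 0, 0, 0.08, 0, 0, 0]],
  ],
)

```text
t: 52.65
tcp_pos: [529.6, 141.8, 223.0]
ee_rot: [[-0.037, 0.999, 0.013], [0.956, 0.039, -0.291], [-0.292, 0.002, -0.957]]
wrist_force: [0.1, 1.3, 0.2]
finger_gap: 0.248
grasp_force: 100.2
```

```bash
python3 - <<'E'
from h import *
s=readout.read_state();p=s['tcp_pos'];R=s['ee_rot'];print(s['t'],'track',TR.T@(p-TO),s['wrist_force'],s['finger_gap'])
E
```

```text
52.65 track [ 2.29699221e+02 -1.39774896e-01  2.90651645e+01] [0.05696389 1.31453701 0.18828356] 0.24823304351699452
```

Light contact with the rails; release.

>>> carry_out(
  moves=[
    [[24, 0, 0, 0, 0, 0, 0], [26, 0, 0, 0, 0, 0, 0], [45, 0, 0, 0, 0, 0, 0], [45, 0, 0, 0, 0, 0, 0], [45, 0, 0, 0, 0, 0, 0]],
  ],
)

```text
t: 53.15
tcp_pos: [529.1, 141.5, 222.6]
ee_rot: [[-0.037, 0.999, 0.012], [0.956, 0.039, -0.292], [-0.292, 0.001, -0.956]]
wrist_force: [0.2, -0.2, 0.4]
finger_gap: 0.528
grasp_force: 0.0
```

>>> carry_out(
  moves=[
    [[45, 0, 0, -0.05, 0, 0, 0], [45, 0, 0, -0.15, 0, 0, 0], [45, 0, 0, -0.3, 0, 0, 0], [45, 0, 0, -0.43, 0, 0, 0], [45, 0, 0, -0.43, 0, 0, 0]],
  ],
)

```text
t: 53.65
tcp_pos: [529.0, 180.8, 350.8]
ee_rot: [[-0.036, 0.999, 0.019], [0.956, 0.04, -0.289], [-0.29, 0.008, -0.957]]
wrist_force: [0.5, 0.4, 0.2]
finger_gap: 0.528
grasp_force: 0.0
```

>>> carry_out(
  moves=[
    [[45, -0.1, -0.12, 0, 0, 0, 0], [45, -0.1, -0.25, 0, 0, 0, 0], [45, -0.1, -0.38, 0, 0, 0, 0], [45, -0.1, -0.5, 0, 0, 0, 0], [45, -0.1, -0.5, 0, 0, 0, 0]],
  ],
)

```text
t: 54.15
tcp_pos: [375.1, 144.3, 355.0]
ee_rot: [[-0.038, 0.999, 0.012], [0.956, 0.04, -0.292], [-0.292, -0.0, -0.956]]
wrist_force: [1.5, -0.3, 0.3]
finger_gap: 0.529
grasp_force: 0.0
```

```bash
python3 - <<'E'
from h import *
import pickle
a=snap('scene');b=snap('side');c=snap('wrist');a0,b0=pickle.load(open('r7.pkl','rb'))
for nm,k,k0 in (('side',b,b0),('scene',a,a0)):
    d=(cv2.absdiff(k['pixels'],k0['pixels']).max(2)>30)
    U,V=map(int,proj(k,tk(150,0,20))); m=d[V-30:V+30,U-30:U+30].astype(np.uint8)
    n,l,st,ce=cv2.connectedComponentsWithStats(m)
    print(nm,[(st[i].tolist(),(ce[i]+[U-30,V-30]).round().tolist()) for i in range(1,n) if st[i][4]>8],'expect 154:',[np.round(proj(k,tk(154,0,z))).tolist() for z in (37,3)])
# earlier places unchanged vs r7?
for x in (22,66,110):
    print(x,[int(cv2.absdiff(k['pixels'],k0['pixels'])[int(v)-3:int(v)+4,int(u)-3:int(u)+4].mean()) for k,k0 in ((a,a0),(b,b0)) for u,v in [proj(k,tk(x,0,37))]])
f=pickle.load(open('first.pkl','rb'))[0]
d=(cv2.absdiff(a['pixels'],f['pixels']).max(2)>60)[150:260,60:275].astype(np.uint8)
n,l,st,ce=cv2.connectedComponentsWithStats(d)
print([(st[i].tolist(),(ce[i]+[60,150]).round().tolist()) for i in range(1,n) if st[i][4]>15])
s=readout.read_state();print(s['t'],s['tcp_pos'],s['wrist_force'])
E
```

```text
side [([49, 6, 11, 16, 98], [255.0, 203.0]), ([21, 25, 5, 10, 19], [222.0, 219.0]), ([25, 25, 21, 17, 177], [234.0, 223.0]), ([56, 42, 4, 16, 46], [258.0, 239.0])] expect 154: [[230.0, 216.0], [232.0, 222.0]]
scene [([39, 0, 11, 7, 51], [341.0, 134.0]), ([0, 21, 6, 7, 27], [300.0, 156.0]), ([16, 23, 22, 19, 224], [326.0, 163.0]), ([12, 47, 12, 9, 69], [315.0, 182.0])] expect 154: [[329.0, 159.0], [325.0, 166.0]]
22 [2, 8]
66 [2, 8]
110 [1, 10]
[([76, 9, 22, 35, 390], [149.0, 177.0]), ([180, 17, 25, 38, 443], [255.0, 185.0]), ([155, 35, 28, 36, 473], [231.0, 203.0]), ([103, 45, 24, 42, 503], [175.0, 215.0])]
54.3 [379.10433458 144.76398778 354.58718007] [ 0.26812437 -0.14833329 -0.57946177]
```

```bash
python3 -c "
from h import *
print(ctrl.finish_job())"
```

```text
the job is handed in; nothing more can be done
None
```

The gate is fully down and all four syringes on the bench hang nozzle down in line behind it, with flanges at about 22, 66, 110 and 154 mm; the other things were not moved, and the job is handed in (no verdict was returned).

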